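# Turn drained pots mouth-up and gauge them into a row

## Robot

A 6-joint arm with a two-finger parallel gripper is mounted at the origin on the work surface; the furniture and walls round the work are solid. World frame = base frame: x ahead of the robot, y to its left, z up, the work surface at z = 0. Lengths are in mm, angles in rad, forces in N, time in s.
With the tool pointing down it reaches from about 375 to 900 mm from the base axis. Payload 3.1 kg.
Tool frame: the origin (TCP) lies at the very end of the fingers, on their centre line; the grasp point (between the pads) lies 19 mm behind it (ctrl.hold_point_z is the distance from the TCP to the grasp point, in mm); z points along the fingers, x is the direction in which the jaws open and shut, and the axes are right-handed (so a half turn about z gives the same grasp; the last joint's range is limited). The gripper opens to 87 mm and grips with 3 to 60 N. Pads are 19 mm wide; open, the fingers measure 117 mm over their backs; the gripper's body (75 mm by 190 mm) begins 51 mm behind the grasp point.
Start: joints at [0.96, 0.527, 1.433, -0, 1.181, -0.178], TCP at [262.092, 567.366, 222.548] pointing down, gripper open.
Joint ranges: [-3.08, 3.08], [-0.75, 2.2], [0.22, 2.44], [-1.43, 4.57], [0, 2.65], [-2.85, 2.85]. Speed limits (rad/s): [2.79, 2.79, 3.14, 3.14, 3.14, 3.14].

## Interface

Orientations are given as a 3x3 rotation matrix whose columns are the frame's x, y, z axes.
In Python, from station import ctrl, optics, job gives the robot as it stands. The module is installed in compiled form; this text tells all that it offers.
- The arm moves only by the tool servo_tool, never from a script. Its argument "steps" is a list of rows, each a list of 3 entries, a list of its own where there are three numbers: the closure, from 0 (fully open) to 1 (shut), then the shift along the tool's x, y, z in cm, then the turn, a rotation vector about the tool's x, y, z in rad. In form: [[jaw, [dx, dy, dz], [rx, ry, rz]], ...]. A call has 1 to 10 rows; each row shifts and turns the commanded pose from where the row before left it, along the tool's axes as they then stand; what a row does not reach is not made up. A row lasts 1/8 s, in which the tool goes at most 62.5 mm and 10.7 degrees, less where a joint would pass 70% of its speed; a pose out of reach is approached as far as the arm can. A call with a gripper value outside its range is refused whole. The fingers move at their own pace and stop on an object; the grip force is fixed at half the most. Time passes only in rows, so rows that do not move let the fingers close. It gives the time, the measured TCP pose, the force and the opening at its end, in the units of the state.
- ctrl.sense(): the state, without advancing time (a new reading comes with each control period).
- optics.capture(name): name is "scene" or "top" or "wrist"; returns a dict with "img" (400x640x3 uint8, red, green, blue), "z_map" (400x640 float32, mm along the optical axis (not along the pixel's ray), 0 where there is no reading), "fx", "fy", "cx", "cy" (pixels), "extrinsics" (4x4, takes a point from camera to world coordinates); the wrist camera has in their place "mount" (4x4, takes a point from camera to tool coordinates, whose origin is the TCP and whose axes are the tool frame's). Camera axes: x right, y up, looking along -z (the intrinsics and any distortion apply to the point x, -y, -z); pixel columns grow to the right and rows downward; lengths in mm; the calibration is good to about 2 mm. The wrist camera is an equidistant fisheye: a pixel r from the principal point sees the ray r / f radians off the axis. A picture is of the moment at which its call begins: read the wrist's pose just before it.
- job.finish_job(): hands the job in, once; it reports no verdict.
The state is a dict: "t": time; "joint_positions": joint angles; "qd": joint speeds; "joint_torque": joint torques, N m; "tcp_pos": TCP position; "orientation": TCP orientation; "force": force on the tool from outside, world axes, zero at the start; "ft_torque": the same for the moment, N m; "width": finger opening in mm.
Only numpy, scipy, OpenCV 4.12 (cv2) and the standard library are available. Lean on these libraries where they do the work, as an engineer would, in place of code of your own. Each camera call takes 0.05 s, during which the arm holds its last target. There are 200 camera calls.

## Task

Fold the flip stop on the rail fully down, then turn every upside-down square pot mouth-up and stand them all side by side in one close row, flat against the rail and with the first one up against the stop. When the row is complete and let go, swing the stop back up past upright, leaving the row in place; do not disturb the timer, tape roll and carton.

Things in the scene. Friction and masses are not known exactly. Their poses are not given: they have to be found in the camera images.
- pot_a_mid (a point): square open white plastic pot, 58 x 58 mm outside, 70 mm tall, walls 3 mm, 80 g (varies), straight sides, lies steadily on a side; starts mouth-down on the worktop; two or three pots are present. Point: its centre, half-way up. z points from the mouth out through the closed base (up while mouth-down, down once mouth-up); x, y square to its sides.
- pot_b_mid (a point): square open white plastic pot, 58 x 58 mm outside, 70 mm tall, walls 3 mm, 80 g (varies), straight sides, lies steadily on a side; starts mouth-down on the worktop; two or three pots are present. Point: its centre, half-way up. z points from the mouth out through the closed base (up while mouth-down, down once mouth-up); x, y square to its sides.
- pot_c_mid (a point): square open white plastic pot, 58 x 58 mm outside, 70 mm tall, walls 3 mm, 80 g (varies), straight sides, lies steadily on a side; starts mouth-down on the worktop; two or three pots are present. Point: its centre, half-way up. z points from the mouth out through the closed base (up while mouth-down, down once mouth-up); x, y square to its sides.
- corner (a point): fixed aluminium rail, 30 mm tall, 20 thick. Point: at worktop level where the rail's front face meets the row side of the lowered stop. x along the rail away from the stop (bar from -30 to +220 mm), y into the rail (bar 0 to 20, foot plate to 48 mm; pots stand at negative y), z up. First pot's centre belongs at x 29, y -29 mm, each next pot 58 mm further along x.
- stop (a joint): hinge of the steel flip stop, axis along the rail: 0 = fully down (leaf level, 105 mm out in front of the rail), 1.57 = leaf upright, 1.85 = fully up, leaning back over the rail. Slight drag (under 2 N at the tab); stays where it is left, but a pot lifted while pressed against it can drag it up a little: check it. Starts up.
- stop_tab (a point): centre of the thumb tab at the leaf's free end, 108 mm from the hinge axis; tab and leaf are 14 mm thick along the rail, the tab 12 x 24 mm the other way. Lowered, the leaf spans 8 to 40 mm above the worktop and the tab stands on it to 64 mm (point 50 mm high, 97 mm before the rail face). From above it can be pinched along the rail, up or down, and turns between the fingers.
- stop_hinge (a point): on the stop's hinge axis, mid leaf: 36 mm above the worktop, at x -7, y +10 mm from the corner point; the tab swings round it in an upright plane square to the rail
- timer: bystander: flat bench timer 64 x 64 x 19 mm, origin under its centre
- tape_1: bystander: roll of brown tape 93 mm across, 48 mm tall, lying flat, origin under its centre
- slides_box: bystander: small white carton 60 x 83 x 34 mm, origin under its centre. It lies by the green bucket, which stands right of the robot (up to x = 0.31 m, y below -0.2 m); walls rise to the right at about y = -0.37 m and ahead at about x = 0.80 m - 0.25 y: keep the wrist clear of them when tilting
There are look-alikes about, which are no part of the job. What is shaped like the part that bears pot_b_mid but purple is not meant.

How it is judged:
By the outcome, as a careful person would: the job done as asked, in the order asked, and still so for the second after the job is handed in, with the robot touching nothing.
Of pot_a, pot_b, pot_c only 2 to 3 are there at a start; the rules pass over those that are not, and their reading is None.
At some moment in a run one of pot_a, pot_b, pot_c may be knocked a few centimetres aside while the robot is not near it.
Once in a run the grip may slacken for a moment while it holds something.
It also fails if it takes over 210 s, if anything falls off the work surface, if the arm or the gripper's body presses on something with over 40 N, if the wrist force passes 120 N, or if a joint passes its speed limit or range.

## Working session

There is one attempt and no reset: what is moved stays moved. The work goes in short steps, Python scripts to look and compute and a tool call to move; the robot and the scene stay as the last step left them, time stands still between calls to the robot, and variables do not carry over. Pictures are saved under pics/ and viewed, about 12 in all and at most 16, crops included, and the job is handed in when it is done.

Besides the shell and the picture viewer there is one more tool, called by a JSON object that holds its "op" and its "data", one argument or row to a line. servo_tool: Moves the arm, as the interface text tells. Its arguments: {"type":"object","properties":{"steps":{"type":"array","items":{"type":"array"}}},"required":["steps"]}

```bash
ls; mkdir -p pics; python3 - <<'E'
from station import ctrl, optics, job
import cv2, numpy as np
s=ctrl.sense(); print(s, ctrl.hold_point_z)
for n in ["scene","top"]:
    c=optics.capture(n); cv2.imwrite(f"pics/{n}0.png",c["img"][:,:,::-1]); np.savez(f"{n}0.npz",**c)
    print(n,c["fx"],c["fy"],c["cx"],c["cy"],np.round(c["extrinsics"],3).tolist(), [k for k in c])
E
```

```text
pics
{'t': 0.0, 'joint_positions': array([ 9.59541234e-01,  5.28481357e-01,  1.43388635e+00, -3.03550213e-05,
        1.18140407e+00, -1.78489507e-01]), 'qd': array([-4.13682182e-04,  2.77063025e-04, -1.09893861e-03,  6.32834703e-05,
       -7.27561015e-04, -1.35320313e-03]), 'joint_torque': array([ 2.01700765e-03, -4.40038991e+01, -1.76599270e+01,  6.34443923e-02,
        5.81768516e-02, -1.54191043e-04]), 'tcp_pos': array([261.66408405, 566.78511306, 221.56738192]), 'orientation': array([[ 4.19371220e-01,  9.07814008e-01, -1.22759381e-03],
       [ 9.07812293e-01, -4.19372863e-01, -1.80066510e-03],
       [-2.14948853e-03, -3.59277627e-04, -9.99997625e-01]]), 'force': array([0.08616916, 0.12766272, 0.7970146 ]), 'ft_torque': array([0.00434505, 0.06065927, 0.00716087]), 'width': 86.82542701800239} 18.700000000000003
scene 401.18378688365596 401.18378688365596 316.37999377559146 200.41628681248702 [[-0.69, 0.461, -0.559, -18.064], [-0.724, -0.448, 0.524, 473.589], [-0.009, 0.766, 0.643, 692.755], [0.0, 0.0, 0.0, 1.0]] ['img', 'z_map', 'fx', 'fy', 'cx', 'cy', 'extrinsics']
top 456.89741073319203 456.89741073319203 314.1076383866204 201.06292318636176 [[-0.026, 0.991, -0.129, 388.592], [-1.0, -0.025, 0.007, -38.905], [0.004, 0.129, 0.992, 1226.845], [0.0, 0.0, 0.0, 1.0]] ['img', 'z_map', 'fx', 'fy', 'cx', 'cy', 'extrinsics']
```

View pics/top0.png

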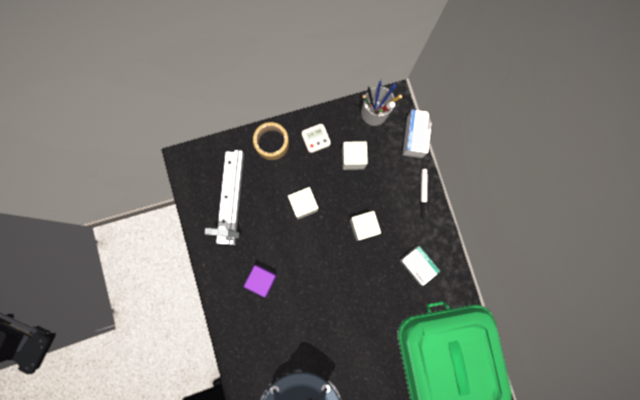

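View pics/scene0.png

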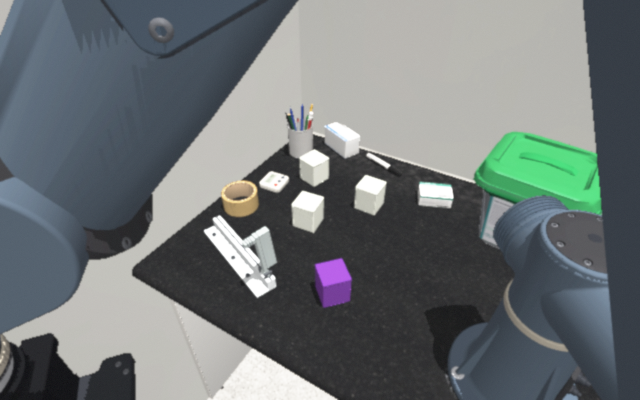

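Top view (1): rail at (230,198) with the stop at its near end (222,232). White pots are at (303,203), (355,155) and (366,226), and the purple look-alike is at (260,281). The timer is at (316,138), the tape at (270,141), the white/green carton at (420,266) and the blue/white carton at (417,133). Scene view (2): the same items, with white pots at (308,211), (315,168) and (370,195). Next I measure the white pots and the rail.

```bash
cat > h.py <<'E'
import numpy as np, cv2
from station import ctrl, optics, job
def cloud(c):
    v,u=np.mgrid[0:400,0:640]; z=c["z_map"].astype(float)
    P=np.stack([(u-c["cx"])/c["fx"]*z,-(v-c["cy"])/c["fy"]*z,-z],-1)
    E=np.array(c["extrinsics"]); W=P@E[:3,:3].T+E[:3,3]; W[z==0]=np.nan
    return W
def ray(c,uv,zp):
    E=np.array(c["extrinsics"]); uv=np.atleast_2d(uv).astype(float)
    d=np.stack([(uv[:,0]-c["cx"])/c["fx"],-(uv[:,1]-c["cy"])/c["fy"],-np.ones(len(uv))],-1)@E[:3,:3].T
    return E[:3,3]+d*((zp-E[2,3])/d[:,2])[:,None]
def blobs(c,zlo,zhi,amin=100):
    """bright whitish blobs in height band; rect fitted on world xy of its points"""
    W=cloud(c); hsv=cv2.cvtColor(c["img"],cv2.COLOR_RGB2HSV)
    m=((hsv[...,1]<60)&(hsv[...,2]>120)&(W[...,2]>zlo)&(W[...,2]<zhi)).astype(np.uint8)
    n,l,s,ce=cv2.connectedComponentsWithStats(m)
    out=[]
    for i in range(1,n):
        if s[i,4]<amin: continue
        p=W[l==i]; r=cv2.minAreaRect(p[:,:2].astype(np.float32))
        out.append((ce[i].round(),s[i,4],np.round(r[0],1),np.round(r[1],1),round(r[2],1),np.round(np.percentile(p[:,2],[5,50,95]),1)))
    return out
E
python3 - <<'E'
from h import *
for n in ["top","scene"]:
    c=dict(np.load(f"{n}0.npz")); W=cloud(c)
    print(n,"table z",np.nanmedian(W[290:350,300:360,2]) if n=="top" else np.nanmedian(W[250:300,400:440,2]))
    for lo,hi in [(60,85)]+([(5,60),(85,160)] if n=="top" else [(85,160)]):
        print(lo,hi)
        for b in blobs(c,lo,hi,20): print(*b)
top=cv2.imread("pics/top0.png"); sc=cv2.imread("pics/scene0.png")
a=cv2.resize(top[110:260,190:390],None,fx=4,fy=4)[:,:]; b=cv2.resize(sc[140:320,190:400],None,fx=3.5,fy=3.5)
cv2.imwrite("pics/a.png",a); cv2.imwrite("pics/b.png",b)
E
```

```text
top table z -1.9010865764847722
60 85
[206. 125.] 1434 [747.8 219.9] [   5.8 1118.7] 14.9 [61.3 72.8 83.6]
[382.  92.] 20 [ 823.3 -234.5] [12.1  3.8] 74.4 [61.4 71.7 83.2]
[421. 130.] 451 [ 720.2 -331.4] [ 54.2 114.8] 76.0 [60.2 61.9 65.8]
[377. 117.] 49 [ 755.9 -218.2] [46.6  9.2] 84.7 [61.8 73.3 84.1]
[355. 153.] 506 [ 661.9 -157.4] [61.1 57.8] 0.8 [64.2 68.2 72.2]
[425. 150.] 22 [ 665.8 -340.1] [12.4 23.3] 32.5 [60.4 61.8 65.9]
[303. 202.] 511 [537.3 -18.8] [58.6 57.7] 21.6 [64.7 68.5 72.3]
[366. 226.] 528 [ 473.5 -178. ] [58.  58.6] 15.4 [64.5 68.1 71.7]
5 60
[203. 131.] 2890 [743.2 235.4] [  14.3 1152.6] 14.5 [ 8.1 33.5 57.5]
[419. 102.] 72 [ 815.9 -338.7] [100.1  15.2] 8.5 [ 5.8 14.7 56.9]
[380.  98.] 29 [ 814.2 -228. ] [ 8.3 25.7] 54.7 [11.3 42.3 56.6]
[419. 142.] 372 [ 704.9 -350.9] [104.5 128.1] 79.0 [ 9.4 48.6 59.5]
[419. 119.] 24 [ 750.2 -329.2] [12.6 26.3] 51.5 [55.7 59.  59.8]
[374. 121.] 76 [ 756.3 -217. ] [44.   8.3] 83.2 [15.5 37.6 57.4]
[316. 138.] 524 [719.5 -57.2] [64.5 64.1] 20.8 [10.1 14.8 18.7]
[419. 135.] 55 [ 710.2 -330.9] [44.7 32.1] 79.5 [56.4 58.6 59.9]
[23
[... 1389 characters left out ...]
 [61.4 61.9] 0.6 [61.6 69.1 71.1]
[371. 186.] 404 [ 473.9 -178. ] [59.8 60.8] 14.9 [62.5 69.  71. ]
[307. 202.] 470 [537.6 -17.6] [60.6 61.5] 22.6 [62.  69.3 71.3]
[491. 222.] 75 [ 192.7 -259.5] [19.7  6.5] 7.5 [62.  72.8 83.5]
[267. 260.] 129 [454.3 169.4] [33.6 14.2] 61.5 [61.3 72.6 83.4]
[ 93. 266.] 184 [690.3 432.1] [ 5.8 61. ] 13.8 [61.2 68.4 82. ]
[  9. 332.] 45 [646.2 597. ] [ 5.2 21.1] 19.7 [60.6 63.2 68.3]
85 160
[319. 134.] 8628 [ 708.  -208.4] [871.8 440.9] 60.5 [ 89.1 123.7 156.4]
[299. 128.] 160 [ 788.6 -215.5] [76.9 70.3] 3.4 [ 85.8  93.5 123.7]
[498. 208.] 346 [ 183.4 -254.9] [41.7 11.8] 0.6 [ 90.  124.2 146.5]
[260. 242.] 569 [459.9 183.3] [61.4 16.3] 86.4 [ 90.4 134.9 152. ]
```

View pics/a.png

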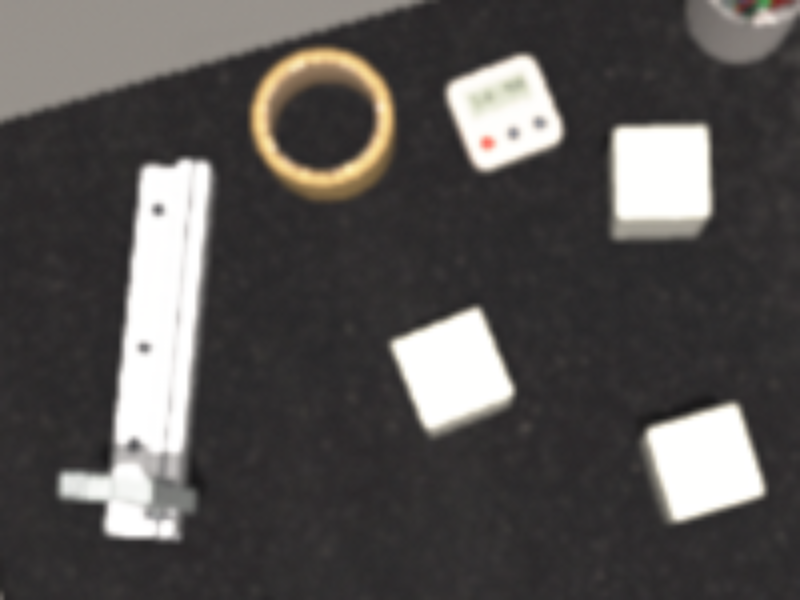

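Crop (3) confirms the three targets: plain white square pots at crop (452,370), (662,180) and (704,462), all 58 mm square and 70 mm tall in both views. The purple one is excluded. Now the rail frame and the stop.

```bash
python3 - <<'E'
from h import *
for n in ["top","scene"]:
    c=dict(np.load(f"{n}0.npz")); W=cloud(c); Z=W[...,2]
    near=(W[...,0]>400)&(W[...,0]<720)&(W[...,1]>100)&(W[...,1]<260)
    hsv=cv2.cvtColor(c["img"],cv2.COLOR_RGB2HSV)
    m=near&(Z>25)&(Z<35)&(hsv[...,2]>100)
    m=cv2.morphologyEx(m.astype(np.uint8),cv2.MORPH_OPEN,np.ones((2,2)))>0
    p=W[m]; r=cv2.minAreaRect(p[:,:2].astype(np.float32)); print(n,len(p),r,np.median(p[:,2]))
    p=W[m&(W[...,0]>490)]
    k=np.polyfit(p[:,0],p[:,1],1); th=np.arctan(k[0]); print("dir deg",np.degrees(th))
    # front edge: per-x-bin min y
    th=np.radians(-6); ex=np.array([np.cos(th),np.sin(th)]); ey=np.array([-ex[1],ex[0]])
    q=W[m][:,:2]; a=q@ex; b=q@ey
    bins=np.arange(a.min(),a.max(),10); ed=[]
    for t in bins:
        s=b[(a>=t)&(a<t+10)]
        if len(s)>2: ed.append((t+5,s.min(),s.max()))
    ed=np.array(ed); print(np.round(ed,1).tolist()); print("a range",a.min(),a.max())
    ps=W[near&(Z>60)&(Z<170)]; a=ps[:,:2]@ex; b=ps[:,:2]@ey
    print("stop a",np.percentile(a,[1,5,50,95,99]),"b",np.percentile(b,[1,50,99]),"z",np.percentile(ps[:,2],[1,99]))
    top=ps[ps[:,2]>140]; print("tab top",top.mean(0), (top[:,:2]@ex).mean(),(top[:,:2]@ey).mean())
E
```

```text
top 555 ((559.3173828125, 161.98272705078125), (17.606393814086914, 247.04640197753906), 82.01212310791016) nan
dir deg -5.962989275128197Traceback (most recent call last):
  File "<stdin>", line 14, in <module>
ValueError: arange: cannot compute length
```

View pics/b.png

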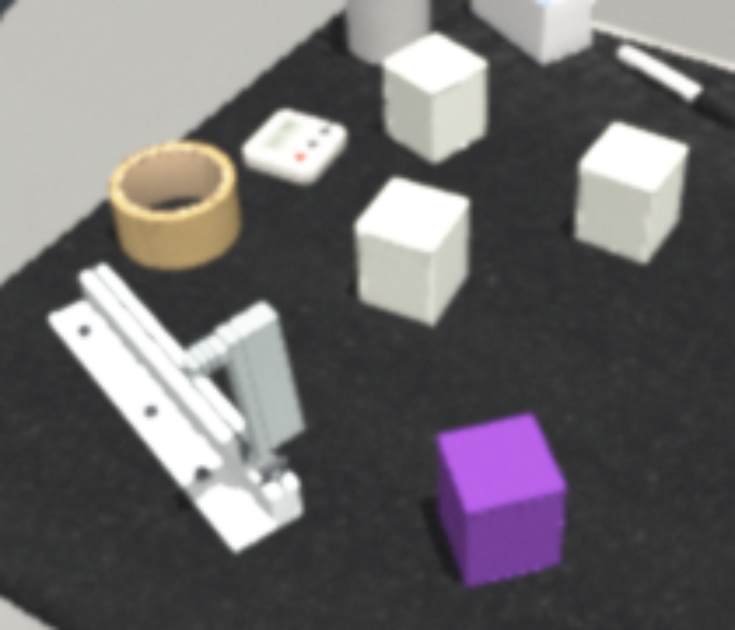

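Crop (4): three white mouth-down pots. The stop leaf stands up at (265,370), with its ribbed tab pointing backward over the foot plate at (205,350).

```bash
python3 - <<'E'
from h import *
for n in ["top","scene"]:
    c=dict(np.load(f"{n}0.npz")); W=cloud(c); Z=W[...,2]
    near=(W[...,0]>400)&(W[...,0]<720)&(W[...,1]>100)&(W[...,1]<260)
    hsv=cv2.cvtColor(c["img"],cv2.COLOR_RGB2HSV)
    m=near&(Z>25)&(Z<35)&(hsv[...,2]>100)
    p=W[m]; print(n,len(p),np.median(p[:,2]))
    th=np.radians(-6); ex=np.array([np.cos(th),np.sin(th)]); ey=np.array([-ex[1],ex[0]])
    q=p[:,:2]; a=q@ex; b=q@ey
    ed=[]
    for t in np.arange(a.min(),a.max(),20):
        s=b[(a>=t)&(a<t+20)]
        if len(s)>4: ed.append((t+10,*np.percentile(s,[3,97])))
    print(np.round(ed,1).tolist()); print("a range",a.min(),a.max())
    ps=W[near&(Z>60)&(Z<170)]; a=ps[:,:2]@ex; b=ps[:,:2]@ey
    print("stop a",np.percentile(a,[1,5,50,95,99]),"b",np.percentile(b,[1,50,99]),"z",np.percentile(ps[:,2],[1,99]))
    for z0 in range(60,155,10):
        s=(ps[:,2]>=z0)&(ps[:,2]<z0+10)
        if s.sum()>3: print(z0,s.sum(),"a",np.percentile(a[s],[3,97]).round(1),"b",np.percentile(b[s],[3,97]).round(1))
E
```

```text
top 599 28.84865517283515
[[426.7, 212.2, 231.2], [446.7, 212.7, 230.7], [466.7, 213.1, 230.6], [486.7, 212.1, 230.7], [506.7, 212.9, 231.9], [526.7, 212.6, 231.4], [546.7, 213.6, 230.9], [566.7, 213.2, 231.7], [586.7, 213.0, 231.5], [606.7, 212.8, 231.6], [626.7, 213.2, 231.0], [646.7, 213.2, 232.0], [666.7, 212.6, 231.5]]
a range 416.69890561787173 703.2187428992293
stop a [432.39482966 432.51694097 438.49971239 445.61398295 446.33676945] b [197.2633255  219.67211706 258.84877991] z [ 65.47377899 155.10625321]
60 6 a [432.5 441.5] b [196.9 222.2]
70 8 a [432.7 446.1] b [197.3 212.2]
80 9 a [432.4 445.1] b [198.8 211. ]
90 9 a [432.5 444.4] b [199.9 230.2]
100 5 a [432.8 441.5] b [200.9 224.3]
110 9 a [432.7 445.7] b [200.8 216. ]
120 10 a [432.3 444.9] b [202.3 215.5]
130 9 a [432.4 444.2] b [203.1 224.4]
140 100 a [432.8 445.9] b [204.8 258.4]
150 41 a [433.5 445.6] b [206.7 233.7]
scene 660 29.678201870397174
[[425.8, 214.0, 232.1], [445.8, 227.8, 232.6], [465.8, 218.0, 232.9], [485.8, 214.7, 232.4], [505.8, 213.5, 232.7], [525.8, 214.2, 232.2], [545.8, 216.9, 232.9], [565.8, 215.0, 232.9], [585.8, 214.4, 233.3], [605.8, 215.6, 233.6], [625.8, 214.2, 233.1], [645.8, 215.0, 232.8], [665.8, 172.0, 233.4], [685.8, 177.3, 184.1]]
a range 415.752188108728 703.8629223916982
stop a [430.95369999 431.6489162  433.35252846 443.65793762 445.20384027] b [200.37037395 222.91241468 260.04455978] z [ 61.33202517 152.96221781]
60 50 a [431.5 444.3] b [199.6 229.6]
70 52 a [431.6 439.1] b [199.8 230.5]
80 56 a [431.5 441.6] b [200.2 231. ]
90 58 a [431.5 439.1] b [201.2 231.8]
100 54 a [431.7 440.7] b [202.1 233.4]
110 55 a [431.3 441.1] b [204.3 233.9]
120 62 a [431.1 440.2] b [204.8 235.1]
130 74 a [431.7 436.9] b [206.1 259.9]
140 164 a [431.3 444.5] b [209.1 260. ]
150 80 a [432.5 445.5] b [206.3 235.5]
```

```bash
cat >> h.py <<'E'
import json
from scipy.spatial.transform import Rotation as Ro
TH=np.radians(-6.0); EX=np.array([np.cos(TH),np.sin(TH),0]); EY=np.array([-EX[1],EX[0],0]); EZ=np.array([0,0,1.])
COR=np.array([465.8,165.0,0])
def rw(x,y,z): return COR+x*EX+y*EY+z*EZ          # rail frame -> world
def toR(p): d=np.array(p)-COR; return np.array([d@EX,d@EY,d[2]])
def tool(phi,th,flip=1):
    """tool z at azimuth phi, tilt th outward from down (deg); jaws horizontal"""
    p,t=np.radians([phi,th]); z=np.array([np.cos(p)*np.sin(t),np.sin(p)*np.sin(t),-np.cos(t)])
    x=flip*np.array([-np.sin(p),np.cos(p),0]); return np.stack([x,np.cross(z,x),z],1)
def tcp_of(g,R): return np.array(g)+18.7*R[:,2]     # grasp point -> TCP
def log():
    s=ctrl.sense()
    with open("log.jsonl","a") as f: f.write(json.dumps([list(s["joint_positions"]),list(s["tcp_pos"]),np.array(s["orientation"]).tolist()])+"\n")
    return s
def show():
    s=log(); R=np.array(s["orientation"])
    print("t",round(s["t"],2),"q",np.round(s["joint_positions"],3),"tcp",np.round(s["tcp_pos"],1),"rail",np.round(toR(s["tcp_pos"]),1),"zdir",np.round(R[:,2],3),"xdir",np.round(R[:,0],3),"F",np.round(s["force"],1),"w",round(s["width"],1)); return s
def plan(way,start=None,mm=55,deg=9):
    """way: list of (tcp,R,jaw[,mm,deg]); prints rows"""
    if start is None: s=log(); p=np.array(s["tcp_pos"]); R=np.array(s["orientation"])
    else: p,R=start
    for w in way:
        tgt,Rt,j=w[:3]; m=w[3] if len(w)>3 else mm
        rv=Ro.from_matrix(R.T@Rt).as_rotvec()
        n=max(1,int(np.ceil(max(np.linalg.norm(tgt-p)/m,np.degrees(np.linalg.norm(rv))/deg))))
        rows=[]; p0=p.copy()
        drv=np.round(rv/n,3)
        for i in range(n):
            d=np.round(R.T@(p0+(tgt-p0)*(i+1)/n-p)/10,2)
            p=p+R@d*10; R=R@Ro.from_rotvec(drv).as_matrix()
            rows.append([j,d.tolist(),drv.tolist()])
        if n>2 and all(np.allclose(r[1],rows[0][1],atol=.015) for r in rows): print(n,"x",json.dumps(rows[0]))
        else: print(n,json.dumps(rows))
E
python3 - <<'E'
from h import *
R=np.stack([EX,np.cross(-EZ,EX),-EZ],1)
show()
q=1.66
def tab(q): a=q+.13; return rw(-7,10-108*np.cos(a),36+108*np.sin(a))
print(tab(q),tab(0))
g=tab(q); plan([(tcp_of(g+[0,0,75],R),R,0),(tcp_of(g,R),R,0)])
E
```

```text
t 0.1 q [ 0.96   0.528  1.434 -0.     1.181 -0.178] tcp [261.7 566.8 221.7] rail [-245.   378.3  221.7] zdir [-0.001 -0.002 -1.   ] xdir [ 0.419  0.908 -0.002] F [-0.2 -0.3 -0.1] w 86.6
[462.33846784 199.0331271  141.41565957] [448.68981574  69.17487669  50.0004874 ]
8 [[0, [-3.12, 4.2, 0.3], [0.0, 0.0, 0.155]], [0, [-2.44, 4.64, 0.31], [0.0, 0.0, 0.155]], [0, [-1.68, 4.96, 0.3], [0.0, 0.0, 0.155]], [0, [-0.91, 5.16, 0.31], [0.0, 0.0, 0.155]], [0, [-0.1, 5.23, 0.3], [0.0, 0.0, 0.155]], [0, [0.72, 5.19, 0.3], [0.0, 0.0, 0.155]], [0, [1.5, 5.02, 0.31], [0.0, 0.0, 0.155]], [0, [2.26, 4.72, 0.3], [0.0, 0.0, 0.155]]]
2 [[0, [0.0, -0.01, 3.75], [0.001, 0.0, 0.001]], [0, [0.01, 0.0, 3.75], [0.001, 0.0, 0.001]]]
```

{"op": "servo_tool", "data": {
  "steps": [
    [0,[-3.12,4.2,0.3],[0,0,0.155]],
    [0,[-2.44,4.64,0.31],[0,0,0.155]],
    [0,[-1.68,4.96,0.3],[0,0,0.155]],
    [0,[-0.91,5.16,0.31],[0,0,0.155]],
    [0,[-0.1,5.23,0.3],[0,0,0.155]],
    [0,[0.72,5.19,0.3],[0,0,0.155]],
    [0,[1.5,5.02,0.31],[0,0,0.155]],
    [0,[2.26,4.72,0.3],[0,0,0.155]],
    [0,[0,0,0],[0,0,0]]
  ]
}}

```text
t: 1.23
tcp_pos: [464.5, 196.8, 197.9]
orientation: [[0.994, -0.107, 0.0], [-0.107, -0.994, -0.001], [0.0, 0.0, -1.0]]
force: [-0.5, 0.7, -0.1]
width: 87.0
```

```bash
python3 - <<'E'
from h import *
s=show()
c=optics.capture("wrist"); cv2.imwrite("pics/w1.png",c["img"][:,:,::-1]); print(c["fx"],c["cx"],c["cy"],np.round(c["mount"],3).tolist())
R=np.stack([EX,np.cross(-EZ,EX),-EZ],1)
def tab(q): a=q+.13; return rw(-7,10-108*np.cos(a),36+108*np.sin(a))
plan([(tcp_of(tab(1.66),R),R,0)])
E
```

```text
t 1.23 q [ 1.790e-01  4.010e-01  1.758e+00 -1.000e-03  9.830e-01  2.870e-01] tcp [464.5 196.8 197.9] rail [ -4.6  31.4 197.9] zdir [ 0.    -0.001 -1.   ] xdir [ 0.994 -0.107  0.   ] F [-0.5  0.7 -0.1] w 87.0
309.70691628693146 317.95557201685534 196.71606275822424 [[1.0, -0.0, 0.0, -0.342], [-0.0, -0.959, -0.282, -76.685], [0.0, 0.282, -0.959, -161.846], [0.0, 0.0, 0.0, 1.0]]
2 [[0, [-0.04, -0.03, 3.76], [-0.0, 0.001, -0.0]], [0, [-0.05, -0.04, 3.76], [-0.0, 0.001, -0.0]]]
```

View pics/w1.png

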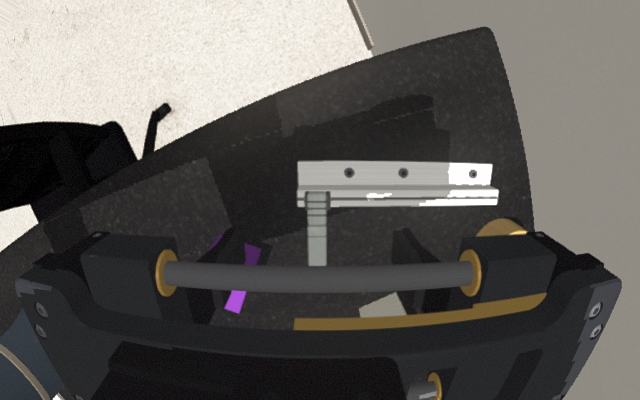

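Wrist view (5): the stop is centred under the jaws at column 317, the rail runs along row 185, and the bar hides the tab. Alignment along the rail agrees. I'll descend and pinch.

{"op": "servo_tool", "data": {
  "steps": [
    [0,[0,-0.04,3.76],[0,0,0]],
    [0,[0,-0.04,3.76],[0,0,0]],
    [0,[0,0,0],[0,0,0]],
    [1,[0,0,0],[0,0,0]],
    [1,[0,0,0],[0,0,0]],
    [1,[0,0,0],[0,0,0]],
    [1,[0,0,0],[0,0,0]],
    [1,[0,0,0],[0,0,0]]
  ]
}}

```text
t: 2.28
tcp_pos: [462.9, 200.3, 123.3]
orientation: [[0.995, -0.102, 0.0], [-0.102, -0.995, 0.0], [0.0, -0.0, -1.0]]
force: [-0.2, 0.3, 0.1]
width: 44.8
```

```bash
python3 - <<'E'
from h import *
s=show()
R=np.array(s["orientation"])
c=np.array([-7,10,36.]); p=toR(s["tcp_pos"]); p[2]+=18.7
v=p-c; print("radius",np.hypot(v[1],v[2]),"ang",np.arctan2(v[2],-v[1])-.13)
a0=np.arctan2(v[2],-v[1]); r0=np.hypot(v[1],v[2])
n=12; way=[]
for i in range(1,n+1):
    f=i/n; a=a0*(1-f)+.13*f; r=r0*(1-f)+108*f
    if i==n: a=.115
    way.append((rw(p[0],10-r*np.cos(a),36+r*np.sin(a)-18.7),R,1))
plan(way)
E
```

```text
t 2.27 q [0.187 0.52  1.826 0.    0.795 0.289] tcp [462.9 200.3 123.3] rail [ -6.5  34.9 123.3] zdir [ 0.  0. -1.] xdir [ 0.995 -0.102  0.   ] F [-0.2  0.3  0.1] w 44.8
radius 108.89960402033414 ang 1.6710438139351118
1 [[1, [-0.0, 1.5, -0.24], [0.0, 0.0, 0.0]]]
1 [[1, [-0.01, 1.51, -0.02], [0.0, 0.0, 0.0]]]
1 [[1, [-0.0, 1.5, 0.18], [0.0, 0.0, 0.0]]]
1 [[1, [-0.01, 1.46, 0.4], [0.0, 0.0, 0.0]]]
1 [[1, [0.0, 1.39, 0.59], [0.0, 0.0, 0.0]]]
1 [[1, [-0.0, 1.3, 0.77], [0.0, 0.0, 0.0]]]
1 [[1, [-0.01, 1.17, 0.95], [0.0, 0.0, 0.0]]]
1 [[1, [0.0, 1.03, 1.1], [0.0, 0.0, 0.0]]]
1 [[1, [-0.0, 0.87, 1.23], [0.0, 0.0, 0.0]]]
1 [[1, [-0.01, 0.68, 1.34], [0.0, 0.0, 0.0]]]
1 [[1, [0.0, 0.49, 1.43], [0.0, 0.0, 0.0]]]
1 [[1, [0.0, 0.32, 1.63], [0.0, 0.0, 0.0]]]
```

{"op": "servo_tool", "data": {
  "steps": [
    [1,[0,0,0],[0,0,0]],
    [1,[0,0,0],[0,0,0]],
    [1,[0,0,0],[0,0,0]],
    [1,[0,0,0],[0,0,0]],
    [1,[0,0,0],[0,0,0]]
  ]
}}

```text
t: 2.9
tcp_pos: [463.9, 200.3, 123.1]
orientation: [[0.995, -0.102, 0.002], [-0.102, -0.995, -0.0], [0.002, -0.0, -1.0]]
force: [3.0, -1.2, -3.0]
width: 13.6
```

{"op": "servo_tool", "data": {
  "steps": [
    [1,[0,1.5,-0.24],[0,0,0]],
    [1,[0,1.51,-0.02],[0,0,0]],
    [1,[0,1.5,0.18],[0,0,0]],
    [1,[0,1.46,0.4],[0,0,0]],
    [1,[0,1.39,0.59],[0,0,0]],
    [1,[0,1.3,0.77],[0,0,0]]
  ]
}}

```text
t: 3.65
tcp_pos: [455.1, 113.8, 106.6]
orientation: [[0.995, -0.104, 0.003], [-0.104, -0.995, 0.002], [0.003, -0.002, -1.0]]
force: [4.4, 7.1, -4.6]
width: 13.4
```

{"op": "servo_tool", "data": {
  "steps": [
    [1,[0,1.17,0.95],[0,0,0]],
    [1,[0,1.03,1.1],[0,0,0]],
    [1,[0,0.87,1.23],[0,0,0]],
    [1,[0,0.68,1.34],[0,0,0]],
    [1,[0,0.49,1.43],[0,0,0]],
    [1,[0,0.32,1.6],[0,0,0]],
    [1,[0,0,0],[0,0,0]]
  ]
}}

```text
t: 4.53
tcp_pos: [450.4, 68.3, 29.9]
orientation: [[0.995, -0.103, 0.002], [-0.103, -0.995, 0.0], [0.002, -0.001, -1.0]]
force: [4.5, 4.2, -2.7]
width: 13.7
```

```bash
python3 - <<'E'
from h import *
s=show(); print(toR(s["tcp_pos"])+[0,0,18.7],"want -7 -97 50")
E
```

```text
t 4.53 q [-9.60e-02  6.68e-01  2.00e+00  1.00e-03  4.71e-01  6.00e-03] tcp [450.4  68.3  29.9] rail [ -5.2 -97.8  29.9] zdir [ 0.002  0.    -1.   ] xdir [ 0.995 -0.103  0.002] F [ 4.5  4.2 -2.7] w 13.7
[ -5.2335754  -97.76605601  48.57980422] want -7 -97 50
```

Stop is at the bottom position. Release, rise, and fit the arm kinematics so tilts can be checked before they are commanded.

{"op": "servo_tool", "data": {
  "steps": [
    [0,[0,0,0],[0,0,0]],
    [0,[0,0,0],[0,0,0]],
    [0,[0,0,0],[0,0,0]],
    [0,[0,0,0],[0,0,0]],
    [0,[0,0,-5],[0,0,0]],
    [0,[0,0,-6],[0,0,0]],
    [0,[0,0,-6],[0,0,0]]
  ]
}}

```text
t: 5.4
tcp_pos: [448.5, 68.9, 201.2]
orientation: [[0.995, -0.102, -0.002], [-0.102, -0.995, 0.0], [-0.002, 0.0, -1.0]]
force: [1.1, 0.3, -0.6]
width: 76.1
```

```bash
cat > kin.py <<'E'
from h import *
from scipy.optimize import least_squares
def rot(ax,t): return Ro.from_rotvec(np.array(ax)*t).as_matrix()
def fk(q,k):
    h,a,b,d,L,e,f=k
    R1=rot([0,0,1],q[0]); R2=R1@rot([0,1,0],q[1])
    p=np.array([0,0,h])+R1@np.array([e,d,0])+R2@[0,0,a]
    R3=R2@rot([0,1,0],q[2]); p=p+R3@[f,0,b]
    R4=R3@rot([0,0,1],q[3]); R5=R4@rot([0,1,0],q[4]); R6=R5@rot([0,0,1],q[5])
    return p+R6@[0,0,L], R6
LO=np.array([-3.08,-.75,.22,-1.43,0,-2.85]); HI=np.array([3.08,2.2,2.44,4.57,2.65,2.85])
def ik(p,R,k,q0,RT=np.eye(3)):
    def f(q):
        pp,RR=fk(q,k); return np.r_[(pp-p)/100,Ro.from_matrix(R.T@RR@RT).as_rotvec()]
    best=None
    for s in range(6):
        x0=np.clip(np.array(q0)+np.random.RandomState(s).randn(6)*.3*(s>0),LO+.01,HI-.01)
        r=least_squares(f,x0,bounds=(LO,HI))
        if best is None or r.cost<best.cost: best=r
        if best.cost<1e-8: break
    return best.x,np.sqrt(2*best.cost)
E
python3 - <<'E'
from kin import *
s=show()
D=[json.loads(l) for l in open("log.jsonl")]
def res(k):
    o=[]
    for q,p,R in D: o+=list(fk(q,k)[0]-p)
    return o
r=least_squares(res,[350,400,350,111,250,0,0]); print(r.x.round(1),np.abs(r.fun).max())
q,p,R=D[-1]; print(np.round(fk(q,r.x)[1].T@np.array(R),2))
E
```

```text
t 5.4 q [-0.095  0.332  1.87  -0.     0.941  0.007] tcp [448.5  68.9 201.2] rail [ -7.1 -97.4 201.2] zdir [-0.002  0.    -1.   ] xdir [ 0.995 -0.102 -0.002] F [ 1.1  0.3 -0.6] w 76.1
[274.2 588.  391.7 111.  305.5  -0.  114.1] 1.7053025658242404e-13
[[-1. -0. -0.]
 [ 0. -1.  0.]
 [-0.  0.  1.]]
```

```bash
cat >> kin.py <<'E'
K=np.array([274.2,588.,391.7,111.,305.5,0,114.1]); RZ=rot([0,0,1],np.pi)
def chk(name,g,phi,th,q0,flips=(1,-1)):
    for fl in flips:
        R=tool(phi,th,fl); q,e=ik(tcp_of(g,R),R,K,q0,RZ)
        print(name,"phi",phi,"th",th,"fl",fl,"q",q.round(2),"err",round(e,4),"margin",np.minimum(q-LO,HI-q).min().round(2), "fkwrist",(tcp_of(g,R)-305*R[:,2]).round(0))
E
python3 - <<'E'
from kin import *
r=lambda y:np.radians(y)
q0=[-.24,.7,1.6,0,.6,1.5]
for n,g,ph in [("A",(537.4,-18.2,40),22),("B",(661.7,-157,40),.8),("C",(473.7,-178,40),15.2),("C",(473.7,-178,40),-74.8)]:
    for th in (60,45):
        for f in (1,-1): chk(n,g,ph,th,q0[:5]+[1.5*f],(1,) if True else 0) if f==1 else chk(n,g,ph,th,q0[:5]+[-1.5],(-1,))
for th in (60,-30): 
    for x in (40,90,150):
        chk("stage%d"%x,rw(x,-150,35),-6,th,q0,(1,)); chk("stage%d"%x,rw(x,-150,35),-6,th,q0[:5]+[-1.5],(-1,))
for x in (29,87,145): 
    chk("row%d"%x,rw(x,-29,55),-6,-30,q0,(1,)); chk("row%d"%x,rw(x,-29,55),-6,-30,q0[:5]+[-1.5],(-1,))
E
```

```text
A phi 22 th 60 fl 1 q [-0.69  1.13  2.31  2.19  1.21  1.29] err 0.0 margin 0.13 fkwrist [ 308. -111.  183.]
A phi 22 th 60 fl -1 q [-0.69  1.13  2.31  2.19  1.21 -1.85] err 0.0 margin 0.13 fkwrist [ 308. -111.  183.]
A phi 22 th 45 fl 1 q [-0.58  0.92  2.25  2.2   0.8   1.55] err 0.0 margin 0.19 fkwrist [350. -94. 242.]
A phi 22 th 45 fl -1 q [-0.58  0.92  2.25  2.2   0.8  -1.59] err 0.0 margin 0.19 fkwrist [350. -94. 242.]
B phi 0.8 th 60 fl 1 q [-0.62  1.01  2.02  2.46  0.96  1.65] err 0.0 margin 0.42 fkwrist [ 414. -160.  183.]
B phi 0.8 th 60 fl -1 q [-0.62  1.01  2.02  2.46  0.96 -1.49] err 0.0 margin 0.42 fkwrist [ 414. -160.  183.]
B phi 0.8 th 45 fl 1 q [-0.57  0.88  1.93  2.27  0.53  1.93] err 0.0 margin 0.51 fkwrist [ 459. -160.  242.]
B phi 0.8 th 45 fl -1 q [-0.57  0.88  1.93  2.27  0.53 -1.21] err 0.0 margin 0.51 fkwrist [ 459. -160.  242.]
C phi 15.2 th 60 fl 1 q [-1.14  1.11  2.28  1.87  1.11  1.29] err 0.0 margin 0.16 fkwrist [ 234. -243.  183.]
C phi 15.2 th 60 fl -1 q [-1.14  1.11  2.28  1.87  1.11 -1.85] err 0.0 margin 0.16 fkwrist [ 234. -243.  183.]
C phi 15.2 th
[... 1952 characters left out ...]
2] err 0.0 margin 1.01 fkwrist [742. -15. 283.]
row29 phi -6 th -30 fl 1 q [ 0.01  0.85  1.51  0.06  1.3  -1.49] err 0.0 margin 0.93 fkwrist [634. 118. 303.]
row29 phi -6 th -30 fl -1 q [0.01 0.85 1.51 0.06 1.3  1.66] err 0.0 margin 0.93 fkwrist [634. 118. 303.]
row87 phi -6 th -30 fl 1 q [ 0.    0.9   1.35  0.05  1.41 -1.49] err 0.0 margin 1.09 fkwrist [692. 112. 303.]
row87 phi -6 th -30 fl -1 q [0.   0.9  1.35 0.05 1.41 1.65] err 0.0 margin 1.09 fkwrist [692. 112. 303.]
row145 phi -6 th -30 fl 1 q [-0.01  0.96  1.18  0.05  1.52 -1.49] err 0.0 margin 0.96 fkwrist [749. 106. 303.]
row145 phi -6 th -30 fl -1 q [-0.01  0.96  1.18  0.05  1.52  1.65] err 0.0 margin 0.96 fkwrist [749. 106. 303.]
```

```bash
python3 - <<'E'
from kin import *
q0=[-.24,.7,1.6,0,.6,0.]; q1=[-.3,.7,1.6,1.,1.3,0.]; q2=[-.3,.7,1.6,-.7,.8,0.]
for S in [(565,45),(530,30),(600,45)]:
  for f in (1,-1):
    chk(str(S),(*S,50),84,0,q0,(f,)); chk(str(S),(*S,44),84,70,q1,(f,)); chk(str(S),(*S,120),84,70,q1,(f,)); chk(str(S),(*S,29),84,-20,q2,(f,))
for n,g,ph in [("A",(537.4,-18.2,50),22),("B",(661.7,-157,50),.8),("C",(473.7,-178,50),15.2)]:
    chk(n,g,ph,0,q0); chk(n,g,ph+90,0,q0)
for x in (29,87,145): chk("row%d"%x,rw(x,-29,54),-6,0,q0)
E
```

```text
(565, 45) phi 84 th 0 fl 1 q [-0.18  0.73  1.76  0.19  0.64  2.85] err 0.1323 margin 0.0 fkwrist [565.  45. 336.]
(565, 45) phi 84 th 70 fl 1 q [-0.59  1.09  1.65  1.    1.43  1.93] err 0.0 margin 0.79 fkwrist [ 537. -223.  142.]
(565, 45) phi 84 th 70 fl 1 q [-0.59  0.95  1.68  0.99  1.48  2.02] err 0.0 margin 0.76 fkwrist [ 537. -223.  218.]
(565, 45) phi 84 th -20 fl 1 q [ 0.05  0.82  1.66 -0.5   0.79 -2.61] err 0.0 margin 0.24 fkwrist [575. 142. 298.]
(565, 45) phi 84 th 0 fl -1 q [-0.12  0.73  1.72 -0.    0.69 -0.01] err 0.0 margin 0.69 fkwrist [565.  45. 336.]
(565, 45) phi 84 th 70 fl -1 q [-0.59  1.09  1.65  1.    1.43 -1.21] err 0.0 margin 0.79 fkwrist [ 537. -223.  142.]
(565, 45) phi 84 th 70 fl -1 q [-0.59  0.95  1.68  0.99  1.48 -1.12] err 0.0 margin 0.76 fkwrist [ 537. -223.  218.]
(565, 45) phi 84 th -20 fl -1 q [ 0.05  0.82  1.66 -0.5   0.79  0.53] err 0.0 margin 0.78 fkwrist [575. 142. 298.]
(530, 30) phi 84 th 0 fl 1 q [-0.21  0.7   1.84  0.17  0.59  2.85] err 0.1056 margin 0.0 fkwrist [530.  30. 336.]
(530, 30) phi 84 th 70 fl 1 q [-0.64  1.08  1.71  0.96  1.41  1.
[... 2900 characters left out ...]
58 -0.85] err 0.0 margin 0.57 fkwrist [ 474. -178.  336.]
row29 phi -6 th 0 fl 1 q [ 0.04  0.69  1.86 -0.    0.59 -1.42] err 0.0 margin 0.58 fkwrist [492. 133. 340.]
row29 phi -6 th 0 fl -1 q [ 0.04  0.69  1.86 -0.    0.59  1.72] err 0.0 margin 0.58 fkwrist [492. 133. 340.]
row87 phi -6 th 0 fl 1 q [ 0.03  0.72  1.72  0.    0.7  -1.44] err 0.0 margin 0.7 fkwrist [549. 127. 340.]
row87 phi -6 th 0 fl -1 q [0.03 0.72 1.72 0.   0.7  1.7 ] err 0.0 margin 0.7 fkwrist [549. 127. 340.]
row145 phi -6 th 0 fl 1 q [ 0.02  0.77  1.58  0.    0.8  -1.45] err 0.0 margin 0.8 fkwrist [607. 121. 340.]
row145 phi -6 th 0 fl -1 q [ 0.02  0.77  1.58 -0.    0.8   1.69] err 0.0 margin 0.8 fkwrist [607. 121. 340.]
```

```bash
python3 - <<'E'
from h import *
show()
R=tool(112,0,-1); A=np.array([537.4,-18.0,50]); S=np.array([565,45.,0]); R7=tool(84,70,-1)
plan([(tcp_of(A+[0,0,80],R),R,0),(tcp_of(A,R),R,0)])
print("then")
plan([(tcp_of(A+[0,0,90],R),R,1,45),(tcp_of(S+[-1.5,-15,150],R7),R7,1),(tcp_of(S+[-1.5,-15,46],R7),R7,1,35)],start=(tcp_of(A,R),R))
E
```

```text
t 5.4 q [-0.095  0.332  1.87  -0.     0.941  0.007] tcp [448.5  68.9 201.2] rail [ -7.1 -97.4 201.2] zdir [-0.002  0.    -1.   ] xdir [ 0.995 -0.102 -0.002] F [ 1.1  0.3 -0.6] w 76.1
4 [[0, [2.44, 1.94, 2.24], [-0.0, 0.0, -0.121]], [0, [2.18, 2.21, 2.25], [-0.0, 0.0, -0.121]], [0, [1.9, 2.46, 2.24], [-0.0, 0.0, -0.121]], [0, [1.59, 2.68, 2.24], [-0.0, 0.0, -0.121]]]
2 [[0, [0.01, 0.0, 4.0], [-0.0, 0.001, -0.001]], [0, [-0.0, 0.0, 4.0], [-0.0, 0.001, -0.001]]]
then
2 [[1, [0.0, 0.0, -4.5], [0.0, 0.0, 0.0]], [1, [0.0, 0.0, -4.5], [0.0, 0.0, 0.0]]]
9 [[1, [0.56, -0.56, -0.25], [0.133, 0.033, 0.047]], [1, [0.54, -0.61, -0.15], [0.133, 0.033, 0.047]], [1, [0.51, -0.65, -0.05], [0.133, 0.033, 0.047]], [1, [0.49, -0.67, 0.05], [0.133, 0.033, 0.047]], [1, [0.44, -0.68, 0.16], [0.133, 0.033, 0.047]], [1, [0.41, -0.67, 0.27], [0.133, 0.033, 0.047]], [1, [0.37, -0.65, 0.36], [0.133, 0.033, 0.047]], [1, [0.32, -0.61, 0.46], [0.133, 0.033, 0.047]], [1, [0.28, -0.56, 0.55], [0.133, 0.033, 0.047]]]
3 x [1, [-0.0, 3.26, 1.18], [-0.0, 0.001, 0.0]]
```

{"op": "servo_tool", "data": {
  "steps": [
    [0,[2.44,1.94,2.24],[0,0,-0.121]],
    [0,[2.18,2.21,2.25],[0,0,-0.121]],
    [0,[1.9,2.46,2.24],[0,0,-0.121]],
    [0,[1.59,2.68,2.24],[0,0,-0.121]],
    [0,[0,0,0],[0,0,0]],
    [0,[0,0,4],[0,0,0]],
    [0,[0,0,4],[0,0,0]],
    [0,[0,0,0],[0,0,0]]
  ]
}}

```text
t: 6.4
tcp_pos: [535.1, -16.7, 28.4]
orientation: [[0.928, 0.372, -0.007], [0.372, -0.928, 0.002], [-0.006, -0.005, -1.0]]
force: [0.4, -0.0, -0.3]
width: 87.1
```

{"op": "servo_tool", "data": {
  "steps": [
    [1,[0,0,0],[0,0,0]],
    [1,[0,0,0],[0,0,0]],
    [1,[0,0,0],[0,0,0]],
    [1,[0,0,0],[0,0,0]],
    [1,[0,0,0],[0,0,0]],
    [1,[0,0,0],[0,0,0]]
  ]
}}

```text
t: 7.15
tcp_pos: [538.9, -18.2, 31.0]
orientation: [[0.928, 0.372, 0.001], [0.372, -0.928, -0.0], [0.001, 0.001, -1.0]]
force: [-0.2, 0.9, 6.3]
width: 58.0
```

```bash
python3 - <<'E'
from h import *
show()
c=optics.capture("top"); print([b for b in blobs(c,40,85,150)])
E
```

```text
t 7.15 q [-0.241  0.713  1.788  0.     0.639 -0.623] tcp [538.9 -18.2  31. ] rail [  91.8 -174.5   31. ] zdir [ 0.001 -0.    -1.   ] xdir [0.928 0.372 0.001] F [-0.2  0.9  6.3] w 58.0
[(array([335., 166.]), np.int32(5275), array([647.9, -12.9]), array([1419. ,  684.3]), 67.9, array([42.6, 61.6, 82.5])), (array([355., 154.]), np.int32(557), array([ 661.8, -157.6]), array([59.4, 58.5]), 0.2, array([52.3, 68.2, 72.1])), (array([366., 226.]), np.int32(546), array([ 473.4, -178.2]), array([58. , 58.6]), 15.4, array([62.5, 68.1, 72. ]))]
```

{"op": "servo_tool", "data": {
  "steps": [
    [1,[0,0,-3],[0,0,0]],
    [1,[0,0,-6],[0,0,0]],
    [1,[0.56,-0.56,-0.25],[0.133,0.033,0.047]],
    [1,[0.54,-0.61,-0.15],[0.133,0.033,0.047]],
    [1,[0.51,-0.65,-0.05],[0.133,0.033,0.047]],
    [1,[0.49,-0.67,0.05],[0.133,0.033,0.047]],
    [1,[0.44,-0.68,0.16],[0.133,0.033,0.047]],
    [1,[0.41,-0.67,0.27],[0.133,0.033,0.047]],
    [1,[0.37,-0.65,0.36],[0.133,0.033,0.047]],
    [1,[0.32,-0.61,0.46],[0.133,0.033,0.047]]
  ]
}}

```text
t: 8.45
tcp_pos: [563.9, 39.5, 139.9]
orientation: [[0.998, 0.001, 0.065], [-0.057, -0.462, 0.885], [0.03, -0.887, -0.461]]
force: [-0.4, 0.3, -0.2]
width: 57.9
```

{"op": "servo_tool", "data": {
  "steps": [
    [1,[0.28,-0.56,0.55],[0.133,0.033,0.047]],
    [1,[0,0,0],[0,0,0]],
    [1,[0,0,0],[0,0,0]]
  ]
}}

```text
t: 8.82
tcp_pos: [566.6, 47.3, 142.4]
orientation: [[0.995, -0.034, 0.097], [-0.103, -0.342, 0.934], [0.001, -0.939, -0.343]]
force: [1.0, 0.0, -0.9]
width: 58.0
```

```bash
python3 - <<'E'
from h import *
show()
D=[json.loads(l) for l in open("log.jsonl")]
from kin import *
f=lambda k:np.concatenate([fk(q,k)[0]-p for q,p,R in D])
r=least_squares(f,K); print(r.x.round(2),abs(r.fun).max())
S=np.array([565,45.,0]); R7=tool(84,70,-1)
plan([(tcp_of(S+[-1.5,-15,46],R7),R7,1,35)])
c=optics.capture("scene"); cv2.imwrite("pics/s2.png",c["img"][:,:,::-1])
E
```

```text
t 8.82 q [-0.607  0.902  1.669  0.967  1.527 -1.08 ] tcp [566.6  47.3 142.4] rail [ 112.6 -106.6  142.4] zdir [ 0.097  0.934 -0.343] xdir [ 0.995 -0.103  0.001] F [ 1.   0.  -0.9] w 58.0
[274.2  588.   391.7  111.   305.46  -0.   114.1 ] 3.5288394428789616e-10
3 x [1, [-0.05, 3.22, 1.18], [0.0, 0.0, 0.001]]
```

View pics/s2.png

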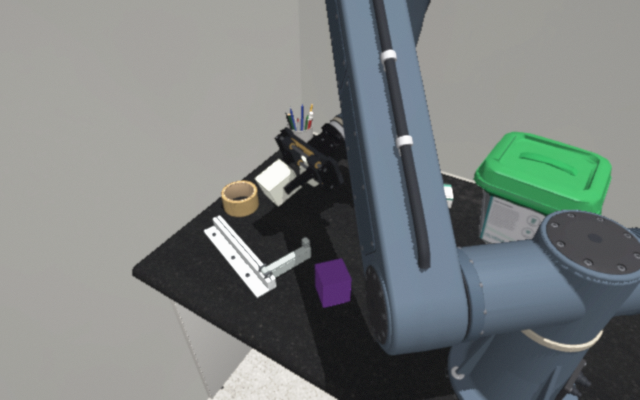

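View (6): the leaf is down at (290,262) with its tab up at (306,242), and the pot is held tilted at (278,180). I'll lower and release.

{"op": "servo_tool", "data": {
  "steps": [
    [1,[-0.05,3.22,1.18],[0,0,0]],
    [1,[-0.05,3.22,1.18],[0,0,0]],
    [1,[-0.05,3.2,1.16],[0,0,0]],
    [1,[0,0,0],[0,0,0]]
  ]
}}

```text
t: 9.38
tcp_pos: [565.1, 48.0, 39.2]
orientation: [[0.995, -0.035, 0.096], [-0.103, -0.34, 0.935], [0.0, -0.94, -0.342]]
force: [-0.2, 0.8, 1.1]
width: 57.9
```

{"op": "servo_tool", "data": {
  "steps": [
    [0,[0,0,0],[0,0,0]],
    [0,[0,0,0],[0,0,0]],
    [0,[0,0,0],[0,0,0]],
    [0,[0,0,0],[0,0,0]],
    [0,[0,-3,-1],[0,0,0]],
    [0,[0,-5,-2],[0,0,0]],
    [0,[0,-5,-2],[0,0,0]]
  ]
}}

```text
t: 10.25
tcp_pos: [564.5, 45.2, 180.3]
orientation: [[0.995, -0.036, 0.097], [-0.104, -0.339, 0.935], [-0.001, -0.94, -0.341]]
force: [2.0, -0.9, -0.8]
width: 87.2
```

```bash
cat >> kin.py <<'E'
def qpath(way,start=None):
    """joint check along way with IK"""
    s=ctrl.sense(); q=s["joint_positions"]
    for w in way:
        q2,e=ik(w[0],w[1],K,q,RZ); print("  q",q2.round(2),"err",round(e,4)); q=q2
E
python3 - <<'E'
from kin import *
show()
# back to vertical high, toward stage-2 pregrasp
S=np.array([565,45.,0]); R0=tool(84,-20,-1)
w=[(tcp_of(S+[0,0,190],R0),R0,0)]
qpath(w); plan(w)
E
```

```text
t 10.25 q [-0.613  0.837  1.673  0.963  1.566 -1.029] tcp [564.5  45.2 180.3] rail [ 110.7 -108.8  180.3] zdir [ 0.097  0.935 -0.341] xdir [ 0.995 -0.104 -0.001] F [ 2.  -0.9 -0.8] w 87.2
  q [ 0.05  0.57  1.58 -0.39  1.08  0.36] err 0.0
11 [[0, [0.0, 0.09, -0.03], [-0.143, 0.0, 0.0]], [0, [0.01, 0.09, -0.02], [-0.143, 0.0, 0.0]], [0, [0.0, 0.09, -0.01], [-0.143, 0.0, 0.0]], [0, [0.01, 0.09, 0.01], [-0.143, 0.0, 0.0]], [0, [0.0, 0.09, 0.02], [-0.143, 0.0, 0.0]], [0, [0.01, 0.09, 0.04], [-0.143, 0.0, 0.0]], [0, [0.0, 0.08, 0.04], [-0.143, 0.0, 0.0]], [0, [0.01, 0.07, 0.06], [-0.143, 0.0, 0.0]], [0, [0.0, 0.07, 0.07], [-0.143, 0.0, 0.0]], [0, [0.01, 0.05, 0.07], [-0.143, 0.0, 0.0]], [0, [0.0, 0.05, 0.09], [-0.143, 0.0, 0.0]]]
```

{"op": "servo_tool", "data": {
  "steps": [
    [0,[0,0,0],[-0.157,0,0]],
    [0,[0,0,0],[-0.157,0,0]],
    [0,[0,0,0],[-0.157,0,0]],
    [0,[0,0,0],[-0.157,0,0]],
    [0,[0,0,0],[-0.157,0,0]],
    [0,[0,0,0],[-0.157,0,0]],
    [0,[0,0,0],[-0.157,0,0]],
    [0,[0,0,0],[-0.157,0,0]],
    [0,[0,0,0],[-0.157,0,0]],
    [0,[0,0,0],[-0.157,0,0]]
  ]
}}

```text
t: 11.5
tcp_pos: [564.5, 45.2, 179.9]
orientation: [[0.995, -0.098, -0.034], [-0.104, -0.933, -0.344], [0.002, 0.345, -0.939]]
force: [-1.1, 0.0, 0.1]
width: 86.7
```

```bash
cat >> h.py <<'E'
def pots(c,zlo=45,zhi=85,box=(400,720,-260,200)):
    W=cloud(c); hsv=cv2.cvtColor(c["img"],cv2.COLOR_RGB2HSV)
    m=((hsv[...,1]<45)&(hsv[...,2]>130)&(W[...,2]>zlo)&(W[...,2]<zhi)&(W[...,0]>box[0])&(W[...,0]<box[1])&(W[...,1]>box[2])&(W[...,1]<box[3])).astype(np.uint8)
    n,l,s,ce=cv2.connectedComponentsWithStats(m)
    for i in range(1,n):
        if s[i,4]<60: continue
        p=W[l==i]; r=cv2.minAreaRect(p[:,:2].astype(np.float32))
        print("px",ce[i].round(),s[i,4],"c",np.round(r[0],1),"rail",toR([*r[0],0])[:2].round(1),"size",np.round(r[1],1),"ang",round(r[2],1),"z",np.round(np.percentile(p[:,2],[5,50,95]),1))
E
python3 - <<'E'
from h import *
show()
for n in ("top","scene"):
    c=optics.capture(n); print(n); pots(c,40,85)
    cv2.imwrite(f"pics/{n}3.png",c["img"][:,:,::-1])
a=cv2.imread("pics/top3.png"); b=cv2.imread("pics/scene3.png")
cv2.imwrite("pics/c3.png",np.vstack([cv2.resize(a[110:270,190:450],(780,480))[:290],cv2.resize(b[120:320,180:450],(780,578))[:300]]))
E
```

```text
t 11.5 q [ 0.068  0.562  1.571 -0.392  1.102  0.367] tcp [564.5  45.2 179.9] rail [ 110.7 -108.8  179.9] zdir [-0.034 -0.344 -0.939] xdir [ 0.995 -0.104  0.002] F [-1.1  0.   0.1] w 86.7
top
px [355. 154.] 552 c [ 661.5 -157.4] rail [ 228.3 -300.2] size [59.5 58.3] ang 0.4 z [53.1 68.3 72.2]
px [284. 194.] 573 c [562.   31.6] rail [ 109.6 -122.6] size [66.7 58.3] ang 83.4 z [52.5 56.4 60. ]
px [366. 226.] 548 c [ 473.4 -178.3] rail [  43.4 -340.6] size [58.3 58.7] ang 15.8 z [63.3 68.1 71.9]
scene
px [313. 162.] 441 c [ 661.5 -154.9] rail [ 228.1 -297.7] size [60.5 63.3] ang 85.8 z [42.5 67.6 70.7]
px [286. 212.] 609 c [561.9  33.5] rail [ 109.4 -120.8] size [71.1 60.3] ang 84.2 z [43.3 57.2 59.5]
px [305. 243.] 66 c [448.1  70.8] rail [ -7.7 -95.5] size [15.9 14.1] ang 73.7 z [41.7 58.6 64.6]
```

View pics/c3.png

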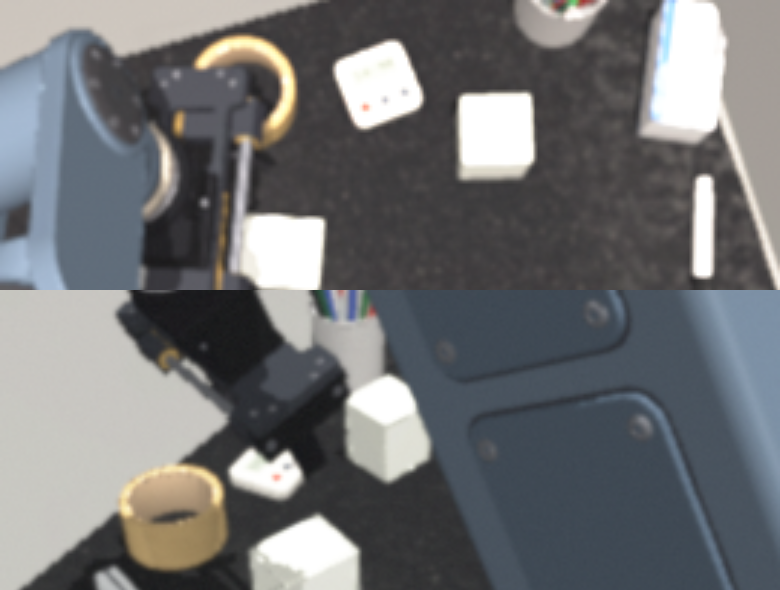

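View (7): the pot lies on its side at about (285,250) in the upper part, its long axis square to the rail. Its centre is at rail (109.5,-121) with its top at 57 mm, as it should be. Stage 2 grasp next.

```bash
python3 - <<'E'
from kin import *
R2=tool(84,-20,-1); R7=tool(84,70,-1)
g=rw(109.5,-106,29); up=rw(109.5,-120,150); dn=rw(109.5,-135,51.5)
w=[(tcp_of(g-60*R2[:,2],R2),R2,0),(tcp_of(g,R2),R2,0)]
qpath(w); plan(w)
print("then"); w2=[(tcp_of(g+[0,0,80],R2),R2,1,40),(tcp_of(up,R7),R7,1),(tcp_of(dn,R7),R7,1,35)]; qpath(w2); plan(w2,start=(tcp_of(g,R2),R2))
E
```

```text
q [ 0.09  0.73  1.62 -0.44  0.91  0.49] err 0.0
  q [ 0.06  0.82  1.66 -0.49  0.79  0.54] err 0.0
3 x [0, [0.0, -1.69, 3.29], [-0.0, -0.0, 0.002]]
2 [[0, [-0.0, 0.0, 3.0], [-0.001, -0.0, 0.0]], [0, [-0.0, 0.0, 3.0], [-0.001, -0.0, 0.0]]]
then
  q [ 0.06  0.69  1.63 -0.44  0.93  0.45] err 0.0
  q [-0.6   0.9   1.68  0.97  1.52 -1.08] err 0.0
  q [-0.63  1.08  1.64  0.96  1.45 -1.2 ] err 0.0
2 [[1, [0.0, 1.37, -3.76], [0.0, 0.0, 0.0]], [1, [0.0, 1.37, -3.76], [0.0, 0.0, 0.0]]]
10 [[1, [0.0, 0.08, -0.52], [0.157, -0.0, -0.0]], [1, [0.0, 0.01, -0.54], [0.157, -0.0, -0.0]], [1, [0.0, -0.09, -0.52], [0.157, -0.0, -0.0]], [1, [0.0, -0.16, -0.51], [0.157, -0.0, -0.0]], [1, [0.0, -0.24, -0.47], [0.157, -0.0, -0.0]], [1, [-0.0, -0.31, -0.43], [0.157, -0.0, -0.0]], [1, [0.0, -0.37, -0.38], [0.157, -0.0, -0.0]], [1, [0.0, -0.43, -0.31], [0.157, -0.0, -0.0]], [1, [0.0, -0.47, -0.24], [0.157, -0.0, -0.0]], [1, [0.0, -0.51, -0.17], [0.157, -0.0, -0.0]]]
3 x [1, [0.0, 3.26, 0.66], [0.0, 0.0, 0.0]]
```

{"op": "servo_tool", "data": {
  "steps": [
    [0,[0,-1.69,3.29],[0,0,0.002]],
    [0,[0,-1.69,3.29],[0,0,0.002]],
    [0,[0,-1.69,3.29],[0,0,0.002]],
    [0,[0,0,3],[0,0,0]],
    [0,[0,0,3],[0,0,0]],
    [0,[0,0,0],[0,0,0]],
    [1,[0,0,0],[0,0,0]],
    [1,[0,0,0],[0,0,0]],
    [1,[0,0,0],[0,0,0]],
    [1,[0,0,0],[0,0,0]]
  ]
}}

```text
t: 12.85
tcp_pos: [564.7, 39.1, 13.3]
orientation: [[0.994, -0.104, -0.034], [-0.109, -0.935, -0.339], [0.004, 0.34, -0.94]]
force: [-0.1, 0.7, 4.0]
width: 57.7
```

{"op": "servo_tool", "data": {
  "steps": [
    [1,[0,0,0],[0,0,0]],
    [1,[0,0,0],[0,0,0]],
    [1,[0,0.7,-1.9],[0,0,0]]
  ]
}}

```text
t: 13.22
tcp_pos: [562.9, 38.7, 32.2]
orientation: [[0.994, -0.102, -0.038], [-0.109, -0.935, -0.339], [-0.001, 0.341, -0.94]]
force: [-0.2, -0.1, -0.0]
width: 57.9
```

```bash
python3 - <<'E'
from kin import *
s=show(); R=np.array(s["orientation"]); g=s["tcp_pos"]-18.7*R[:,2]; print("grasp rail",toR(g).round(1))
E
```

```text
t 13.22 q [ 0.054  0.782  1.654 -0.476  0.824  0.51 ] tcp [562.9  38.7  32.2] rail [ 109.8 -115.4   32.2] zdir [-0.038 -0.339 -0.94 ] xdir [ 0.994 -0.109 -0.001] F [-0.2 -0.1 -0. ] w 57.9
grasp rail [ 109.8 -109.1   49.8]
```

{"op": "servo_tool", "data": {
  "steps": [
    [1,[0,2.0,-5.6],[0,0,0]],
    [1,[0,0.08,-0.52],[0.157,0,0]],
    [1,[0,0.01,-0.54],[0.157,0,0]],
    [1,[0,-0.09,-0.52],[0.157,0,0]],
    [1,[0,-0.16,-0.51],[0.157,0,0]],
    [1,[0,-0.24,-0.47],[0.157,0,0]],
    [1,[0,-0.31,-0.43],[0.157,0,0]],
    [1,[0,-0.37,-0.38],[0.157,0,0]],
    [1,[0,-0.43,-0.31],[0.157,0,0]],
    [1,[0,-0.47,-0.24],[0.157,0,0]]
  ]
}}

```text
t: 14.48
tcp_pos: [565.6, 46.8, 140.5]
orientation: [[0.994, -0.047, 0.099], [-0.11, -0.479, 0.871], [0.007, -0.877, -0.481]]
force: [0.5, 0.7, -1.0]
width: 57.9
```

{"op": "servo_tool", "data": {
  "steps": [
    [1,[0,-0.51,-0.17],[0.157,0,0]],
    [1,[0,0,0],[0,0,0]]
  ]
}}

```text
t: 14.72
tcp_pos: [565.0, 47.5, 142.9]
orientation: [[0.994, -0.037, 0.105], [-0.111, -0.34, 0.934], [0.001, -0.94, -0.342]]
force: [-1.0, -0.5, -1.3]
width: 58.0
```

```bash
python3 - <<'E'
from kin import *
show()
R7=tool(84,70,-1); dn=rw(109.5,-135,49)
plan([(tcp_of(dn,R7),R7,1,35)])
c=optics.capture("scene"); cv2.imwrite("pics/s4.png",cv2.resize(c["img"][100:300,180:460,::-1],None,fx=2.5,fy=2.5))
E
```

```text
t 14.72 q [-0.611  0.9    1.679  0.972  1.522 -1.084] tcp [565.   47.5 142.9] rail [ 110.9 -106.5  142.9] zdir [ 0.105  0.934 -0.342] xdir [ 0.994 -0.111  0.001] F [-1.  -0.5 -1.3] w 58.0
3 x [1, [-0.05, 3.27, 0.8], [-0.0, -0.002, -0.001]]
```

View pics/s4.png

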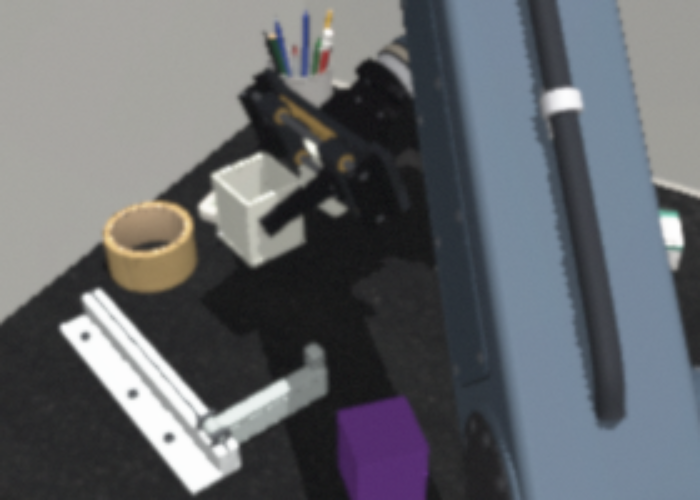

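View (8): the pot is held mouth-up at crop (258,205), and the stop is down. I'll lower, release and back off.

{"op": "servo_tool", "data": {
  "steps": [
    [1,[-0.05,3.27,0.8],[0,0,0]],
    [1,[-0.05,3.27,0.8],[0,0,0]],
    [1,[-0.05,3.2,0.8],[0,0,0]],
    [1,[0,0,0],[0,0,0]],
    [0,[0,0,0],[0,0,0]],
    [0,[0,0,0],[0,0,0]],
    [0,[0,0,0],[0,0,0]],
    [0,[0,0,0],[0,0,0]],
    [0,[0,0,-3],[0,0,0]],
    [0,[0,-1.4,-4],[0,0,0]]
  ]
}}

```text
t: 16.02
tcp_pos: [555.0, -22.0, 81.5]
orientation: [[0.994, -0.037, 0.101], [-0.108, -0.338, 0.935], [-0.0, -0.94, -0.34]]
force: [0.3, -0.5, 0.1]
width: 86.6
```

{"op": "servo_tool", "data": {
  "steps": [
    [0,[0,-5,-2],[0,0,0]],
    [0,[0,-5,-1],[0,0,0]]
  ]
}}

```text
t: 16.27
tcp_pos: [556.4, -17.6, 187.3]
orientation: [[0.994, -0.036, 0.106], [-0.111, -0.339, 0.934], [0.002, -0.94, -0.341]]
force: [-0.2, 0.3, 0.3]
width: 86.7
```

```bash
python3 - <<'E'
from kin import *
show()
for n in ("top","scene"):
    c=optics.capture(n); print(n); pots(c,35,85)
R=tool(-6,0,1); w=[(tcp_of(rw(109.5,-135,150),R),R,0)]
qpath(w); plan(w)
E
```

```text
t 16.27 q [-0.708  0.838  1.622  0.894  1.638 -1.024] tcp [556.4 -17.6 187.3] rail [ 109.2 -172.1  187.3] zdir [ 0.106  0.934 -0.341] xdir [ 0.994 -0.111  0.002] F [-0.2  0.3  0.3] w 86.7
top
px [285. 193.] 185 c [559.8  23.3] rail [ 108.3 -131.1] size [57.9 58.6] ang 83.3 z [38.1 64.8 71.4]
px [246. 236.] 256 c [458.4 123.9] rail [ -3.  -41.6] size [119.6  26.1] ang 88.7 z [35.7 39.2 61.6]
scene
px [316. 164.] 339 c [ 654.3 -163.6] rail [ 221.8 -307.1] size [61.1 62.7] ang 15.2 z [36.9 57.4 70.4]
px [358. 191.] 74 c [ 491.3 -150.4] rail [  58.3 -311. ] size [12.9 29. ] ang 50.7 z [37.8 57.9 70.3]
px [288. 210.] 640 c [559.5  24.1] rail [ 107.9 -130.3] size [58.6 61.6] ang 83.5 z [36.8 55.3 69.7]
px [283. 260.] 317 c [452.2 125.1] rail [ -9.4 -41.1] size [116.4  26.4] ang 79.5 z [35.9 39.7 43.1]
  q [-0.16  0.57  1.68 -0.    0.9  -1.63] err 0.0
13 [[0, [-0.01, 0.33, 0.42], [-0.072, -0.074, -0.104]], [0, [-0.01, 0.3, 0.44], [-0.072, -0.074, -0.104]], [0, [-0.0, 0.27, 0.46], [-0.072, -0.074, -0.104]], [0, [0.0, 0.23, 0.48], [-0.072, -0.074, -0.104]], [0, [0.02, 0.2, 0.49], [-0.072, -0.074, -0.104]], [0, [0.03, 0.17, 0.51], [-0.072, -0.074, -0.104]], [0, [0.06, 0.13, 0.51], [-0.072, -0.074, -0.104]], [0, [0.08, 0.11, 0.52], [-0.072, -0.074, -0.104]], [0, [0.11, 0.08, 0.51], [-0.072, -0.074, -0.104]], [0, [0.15, 0.05, 0.51], [-0.072, -0.074, -0.104]], [0, [0.17, 0.03, 0.5], [-0.072, -0.074, -0.104]], [0, [0.21, 0.02, 0.49], [-0.072, -0.074, -0.104]], [0, [0.25, 0.01, 0.48], [-0.072, -0.074, -0.104]]]
```

{"op": "servo_tool", "data": {
  "steps": [
    [0,[-0.01,0.33,0.42],[-0.072,-0.074,-0.104]],
    [0,[-0.01,0.3,0.44],[-0.072,-0.074,-0.104]],
    [0,[0,0.27,0.46],[-0.072,-0.074,-0.104]],
    [0,[0,0.23,0.48],[-0.072,-0.074,-0.104]],
    [0,[0.02,0.2,0.49],[-0.072,-0.074,-0.104]],
    [0,[0.03,0.17,0.51],[-0.072,-0.074,-0.104]],
    [0,[0.06,0.13,0.51],[-0.072,-0.074,-0.104]],
    [0,[0.08,0.11,0.52],[-0.072,-0.074,-0.104]],
    [0,[0.11,0.08,0.51],[-0.072,-0.074,-0.104]],
    [0,[0.15,0.05,0.51],[-0.072,-0.074,-0.104]]
  ]
}}

```text
t: 17.62
tcp_pos: [558.4, 11.5, 139.8]
orientation: [[0.417, 0.895, -0.16], [0.892, -0.368, 0.262], [0.176, -0.252, -0.952]]
force: [0.2, -0.3, -0.2]
width: 87.0
```

{"op": "servo_tool", "data": {
  "steps": [
    [0,[0.17,0.03,0.5],[-0.072,-0.074,-0.104]],
    [0,[0.21,0.02,0.49],[-0.072,-0.074,-0.104]],
    [0,[0.25,0.01,0.48],[-0.072,-0.074,-0.104]],
    [0,[0,0,0],[0,0,0]]
  ]
}}

```text
t: 18.12
tcp_pos: [557.0, 21.5, 126.1]
orientation: [[0.1, 0.995, -0.016], [0.995, -0.1, 0.002], [0.0, -0.016, -1.0]]
force: [0.5, 0.7, 0.3]
width: 87.4
```

```bash
python3 - <<'E'
from kin import *
show()
R=tool(-6,0,1)
plan([(tcp_of(rw(108,-131,54),R),R,0)])
print("then"); s=(tcp_of(rw(108,-131,54),R),R)
plan([(tcp_of(rw(108,-131,115),R),R,1,35),(tcp_of(rw(36,-33,115),R),R,1,45),(tcp_of(rw(36,-33,58),R),R,1,30)],start=s)
E
```

```text
t 18.12 q [-1.620e-01  5.750e-01  1.680e+00 -1.000e-03  9.020e-01 -1.632e+00] tcp [557.   21.5 126.1] rail [ 105.7 -133.2  126.1] zdir [-0.016  0.002 -1.   ] xdir [0.1   0.995 0.   ] F [0.5 0.7 0.3] w 87.4
2 [[0, [0.11, 0.19, 4.54], [-0.008, -0.0, 0.002]], [0, [0.11, 0.15, 4.54], [-0.008, -0.0, 0.002]]]
then
2 [[1, [0.0, 0.0, -3.05], [0.0, 0.0, 0.0]], [1, [0.0, 0.0, -3.05], [0.0, 0.0, 0.0]]]
3 x [1, [3.27, -2.4, 0.0], [0.0, 0.0, 0.0]]
2 [[1, [0.0, 0.0, 2.85], [0.0, 0.0, 0.0]], [1, [0.0, 0.0, 2.85], [0.0, 0.0, 0.0]]]
```

{"op": "servo_tool", "data": {
  "steps": [
    [0,[0.11,0.19,4.5],[-0.004,0,0]],
    [0,[0.11,0.15,4.5],[-0.004,0,0]],
    [0,[0,0,0],[0,0,0]],
    [1,[0,0,0],[0,0,0]],
    [1,[0,0,0],[0,0,0]],
    [1,[0,0,0],[0,0,0]],
    [1,[0,0,0],[0,0,0]],
    [1,[0,0,0],[0,0,0]],
    [1,[0,0,0],[0,0,0]]
  ]
}}

```text
t: 19.25
tcp_pos: [562.8, 21.5, 38.0]
orientation: [[0.102, 0.995, -0.002], [0.995, -0.102, -0.0], [-0.0, -0.002, -1.0]]
force: [-1.2, 0.3, 6.0]
width: 58.1
```

{"op": "servo_tool", "data": {
  "steps": [
    [1,[0,0,-3.05],[0,0,0]],
    [1,[0,0,-3.05],[0,0,0]],
    [1,[3.27,-2.4,0],[0,0,0]],
    [1,[3.27,-2.4,0],[0,0,0]],
    [1,[3.27,-2.4,0],[0,0,0]],
    [1,[0,0,0],[0,0,0]],
    [1,[0,0,0],[0,0,0]]
  ]
}}

```text
t: 20.12
tcp_pos: [501.3, 126.4, 98.2]
orientation: [[0.101, 0.995, -0.002], [0.995, -0.101, -0.0], [-0.001, -0.002, -1.0]]
force: [0.3, -0.4, -1.4]
width: 57.8
```

```bash
python3 - <<'E'
from kin import *
show()
R=tool(-6,0,1)
plan([(tcp_of(rw(36,-33,58),R),R,1,30)])
E
```

```text
t 20.12 q [ 0.031  0.576  1.811 -0.     0.757 -1.439] tcp [501.3 126.4  98.2] rail [ 39.3 -34.7  98.2] zdir [-0.002 -0.    -1.   ] xdir [ 0.101  0.995 -0.001] F [ 0.3 -0.4 -1.4] w 57.8
2 [[1, [0.09, -0.16, 2.94], [-0.001, 0.0, 0.002]], [1, [0.08, -0.16, 2.95], [-0.001, 0.0, 0.002]]]
```

{"op": "servo_tool", "data": {
  "steps": [
    [1,[0,0,3],[0,0,0]],
    [1,[0,0,2.5],[0,0,0]],
    [1,[0,0,0.35],[0,0,0]],
    [1,[0,0,0],[0,0,0]]
  ]
}}

```text
t: 20.62
tcp_pos: [501.2, 125.8, 39.6]
orientation: [[0.103, 0.995, -0.003], [0.995, -0.103, -0.0], [-0.0, -0.003, -1.0]]
force: [0.7, -0.2, -1.2]
width: 57.7
```

{"op": "servo_tool", "data": {
  "steps": [
    [1,[0.2,0,0],[0,0,0]],
    [1,[0.2,0,0],[0,0,0]],
    [1,[0,0,0],[0,0,0]]
  ]
}}

```text
t: 21.0
tcp_pos: [501.2, 130.7, 40.1]
orientation: [[0.101, 0.995, -0.002], [0.995, -0.101, -0.0], [-0.0, -0.002, -1.0]]
force: [-0.8, -0.1, -0.0]
width: 57.7
```

{"op": "servo_tool", "data": {
  "steps": [
    [1,[0,-0.2,0],[0,0,0]],
    [1,[0,-0.2,0],[0,0,0]],
    [1,[0,-0.1,0],[0,0,0]],
    [1,[0,0,0],[0,0,0]]
  ]
}}

```text
t: 21.5
tcp_pos: [495.7, 130.9, 39.5]
orientation: [[0.102, 0.995, -0.004], [0.995, -0.102, -0.0], [-0.0, -0.004, -1.0]]
force: [-0.2, 0.2, -1.3]
width: 57.7
```

```bash
python3 - <<'E'
from kin import *
show()
for n in ("top","scene"):
    c=optics.capture(n); print(n); pots(c,35,85)
E
```

```text
t 21.5 q [ 0.04   0.681  1.849  0.     0.616 -1.429] tcp [495.7 130.9  39.5] rail [ 33.3 -30.7  39.5] zdir [-0.004 -0.    -1.   ] xdir [ 0.102  0.995 -0.   ] F [-0.2  0.2 -1.3] w 57.7
top
px [357. 157.] 570 c [ 654.6 -163.7] rail [ 222.1 -307.2] size [58.6 58.9] ang 14.9 z [47.2 68.1 72. ]
px [366. 226.] 555 c [ 473.5 -178. ] rail [  43.5 -340.3] size [58.1 58.9] ang 15.2 z [61.6 67.9 71.9]
px [263. 238.] 100 c [451.4  88.5] rail [ -6.4 -77.6] size [54.4 13.8] ang 84.0 z [35.6 39.3 63. ]
scene
px [280. 252.] 926 c [482.6 123.1] rail [ 21.1 -39.9] size [123.6  78.4] ang 88.2 z [36.8 44.7 70.4]
```

{"op": "servo_tool", "data": {
  "steps": [
    [1,[0,-0.1,0],[0,0,0]],
    [1,[0,-0.1,0],[0,0,0]],
    [1,[0,0,0],[0,0,0]]
  ]
}}

```text
t: 21.98
tcp_pos: [494.8, 131.1, 39.6]
orientation: [[0.102, 0.995, -0.002], [0.995, -0.102, -0.0], [-0.0, -0.002, -1.0]]
force: [1.8, -0.2, -1.6]
width: 57.9
```

{"op": "servo_tool", "data": {
  "steps": [
    [1,[0.1,0,0],[0,0,0]],
    [1,[0.1,0,0],[0,0,0]],
    [1,[0,0,0],[0,0,0]]
  ]
}}

```text
t: 22.35
tcp_pos: [494.9, 132.8, 39.7]
orientation: [[0.102, 0.995, -0.002], [0.995, -0.102, -0.001], [-0.001, -0.002, -1.0]]
force: [2.7, -4.8, 0.1]
width: 57.7
```

{"op": "servo_tool", "data": {
  "steps": [
    [1,[0,-0.06,0],[0,0,0]],
    [1,[0,0,0.15],[0,0,0]],
    [1,[0,0,0],[0,0,0]],
    [0,[0,0,0],[0,0,0]],
    [0,[0,0,0],[0,0,0]],
    [0,[0,0,0],[0,0,0]],
    [0,[0,0,0],[0,0,0]],
    [0,[0,0,0],[0,0,0]]
  ]
}}

```text
t: 23.35
tcp_pos: [493.3, 133.3, 38.0]
orientation: [[0.102, 0.995, -0.004], [0.995, -0.102, -0.0], [-0.0, -0.004, -1.0]]
force: [0.4, -0.3, 0.3]
width: 86.4
```

{"op": "servo_tool", "data": {
  "steps": [
    [0,[0,0,-4],[0,0,0]],
    [0,[0,0,-6],[0,0,0]],
    [0,[0,0,-3],[0,0,0]]
  ]
}}

```text
t: 23.72
tcp_pos: [495.1, 133.3, 170.8]
orientation: [[0.102, 0.995, 0.0], [0.995, -0.102, 0.0], [0.0, 0.0, -1.0]]
force: [0.3, 0.1, -0.8]
width: 87.1
```

```bash
python3 - <<'E'
from kin import *
show()
R=tool(105,0,-1); C=np.array([473.5,-178.1,50])
w=[(tcp_of(C+[0,0,85],R),R,0),(tcp_of(C,R),R,0)]; qpath(w); plan(w)
E
```

```text
t 23.73 q [ 0.045  0.451  1.766  0.     0.924 -1.424] tcp [495.1 133.3 170.8] rail [ 32.4 -28.4 170.8] zdir [ 0.  0. -1.] xdir [0.102 0.995 0.   ] F [ 0.3  0.1 -0.8] w 87.1
  q [-0.58  0.53  1.83 -0.    0.78 -0.84] err 0.0
  q [-0.58  0.69  1.87 -0.    0.58 -0.84] err 0.0
8 [[0, [-3.9, 0.13, 0.68], [0.0, -0.0, 0.151]], [0, [-3.84, 0.71, 0.68], [0.0, -0.0, 0.151]], [0, [-3.68, 1.28, 0.68], [0.0, -0.0, 0.151]], [0, [-3.46, 1.82, 0.68], [0.0, -0.0, 0.151]], [0, [-3.13, 2.32, 0.68], [0.0, -0.0, 0.151]], [0, [-2.76, 2.77, 0.68], [0.0, -0.0, 0.151]], [0, [-2.3, 3.14, 0.68], [0.0, -0.0, 0.151]], [0, [-1.81, 3.46, 0.68], [0.0, -0.0, 0.151]]]
2 [[0, [-0.0, 0.0, 4.25], [-0.0, -0.0, -0.0]], [0, [-0.0, 0.0, 4.25], [-0.0, -0.0, -0.0]]]
```

{"op": "servo_tool", "data": {
  "steps": [
    [0,[-3.9,0.13,0.68],[0,0,0.151]],
    [0,[-3.84,0.71,0.68],[0,0,0.151]],
    [0,[-3.68,1.28,0.68],[0,0,0.151]],
    [0,[-3.46,1.82,0.68],[0,0,0.151]],
    [0,[-3.13,2.32,0.68],[0,0,0.151]],
    [0,[-2.76,2.77,0.68],[0,0,0.151]],
    [0,[-2.3,3.14,0.68],[0,0,0.151]],
    [0,[-1.81,3.46,0.68],[0,0,0.151]],
    [0,[0,0,0],[0,0,0]]
  ]
}}

```text
t: 24.85
tcp_pos: [472.3, -180.8, 113.4]
orientation: [[0.967, 0.254, -0.003], [0.254, -0.967, -0.001], [-0.003, -0.0, -1.0]]
force: [0.5, -0.0, 0.1]
width: 87.2
```

```bash
python3 - <<'E'
from kin import *
show()
for n in ("top","scene"):
    c=optics.capture(n); print(n); pots(c,35,85)
R=tool(105,0,-1); C=np.array([473.5,-178.1,50]); S=np.array([565,35.,0]); R7=tool(84,70,-1)
plan([(tcp_of(C,R),R,0)])
print("then")
w=[(tcp_of(C+[0,0,90],R),R,1,45),(tcp_of(S+[-1.5,-15,150],R7),R7,1,40),(tcp_of(S+[-1.5,-15,45],R7),R7,1,35)]
qpath(w); plan(w,start=(tcp_of(C,R),R))
E
```

```text
t 24.85 q [-0.586  0.539  1.828 -0.003  0.776 -0.84 ] tcp [ 472.3 -180.8  113.4] rail [  42.6 -343.2  113.4] zdir [-0.003 -0.001 -1.   ] xdir [ 0.967  0.254 -0.003] F [ 0.5 -0.   0.1] w 87.2
top
px [357. 157.] 571 c [ 654.5 -163.4] rail [ 222.  -306.8] size [58.6 58.8] ang 15.0 z [46.5 68.1 72.2]
px [243. 213.] 81 c [512.7 132.3] rail [ 50.1 -27.6] size [24.9 60.2] ang 9.1 z [37.7 65.9 70.7]
scene
px [317. 163.] 527 c [ 654.9 -163.3] rail [ 222.4 -306.7] size [60.3 64.2] ang 14.8 z [38.4 66.6 70.9]
px [274. 251.] 1031 c [483.1 124.2] rail [ 21.4 -38.7] size [117.   77.5] ang 87.5 z [37.  48.4 69.6]
2 [[0, [0.11, 0.04, 4.11], [-0.001, 0.002, -0.0]], [0, [0.1, 0.04, 4.12], [-0.001, 0.002, -0.0]]]
then
  q [-0.58  0.52  1.82 -0.    0.79 -0.84] err 0.0
  q [-0.62  0.9   1.66  0.96  1.54 -1.08] err 0.0
  q [-0.62  1.09  1.63  0.96  1.45 -1.2 ] err 0.0
2 [[1, [0.0, 0.0, -4.5], [0.0, 0.0, 0.0]], [1, [0.0, 0.0, -4.5], [0.0, 0.0, 0.0]]]
9 [[1, [1.61, -2.05, -0.25], [0.134, 0.025, 0.036]], [1, [1.53, -2.12, 0.07], [0.134, 0.025, 0.036]], [1, [1.45, -2.14, 0.4], [0.134, 0.025, 0.036]], [1, [1.36, -2.11, 0.71], [0.134, 0.025, 0.036]], [1, [1.26, -2.05, 1.03], [0.134, 0.025, 0.036]], [1, [1.16, -1.93, 1.32], [0.134, 0.025, 0.036]], [1, [1.06, -1.78, 1.61], [0.134, 0.025, 0.036]], [1, [0.95, -1.58, 1.85], [0.134, 0.025, 0.036]], [1, [0.86, -1.35, 2.07], [0.134, 0.025, 0.036]]]
3 x [1, [0.0, 3.29, 1.2], [0.0, -0.001, -0.001]]
```

{"op": "servo_tool", "data": {
  "steps": [
    [0,[0.05,0.02,4.11],[0,0,0]],
    [0,[0.05,0.02,4.12],[0,0,0]],
    [0,[0,0,0],[0,0,0]],
    [1,[0,0,0],[0,0,0]],
    [1,[0,0,0],[0,0,0]],
    [1,[0,0,0],[0,0,0]],
    [1,[0,0,0],[0,0,0]],
    [1,[0,0,0],[0,0,0]],
    [1,[0,0,0],[0,0,0]]
  ]
}}

```text
t: 26.08
tcp_pos: [473.5, -178.7, 32.4]
orientation: [[0.966, 0.258, -0.002], [0.258, -0.966, -0.001], [-0.002, 0.001, -1.0]]
force: [-0.3, 0.8, 6.9]
width: 57.7
```

{"op": "servo_tool", "data": {
  "steps": [
    [1,[0,0,-3],[0,0,0]],
    [1,[0,0,-6],[0,0,0]],
    [1,[1.61,-2.05,-0.25],[0.134,0.025,0.036]],
    [1,[1.53,-2.12,0.07],[0.134,0.025,0.036]],
    [1,[1.45,-2.14,0.4],[0.134,0.025,0.036]],
    [1,[1.36,-2.11,0.71],[0.134,0.025,0.036]],
    [1,[1.26,-2.05,1.03],[0.134,0.025,0.036]],
    [1,[1.16,-1.93,1.32],[0.134,0.025,0.036]],
    [1,[1.06,-1.78,1.61],[0.134,0.025,0.036]],
    [1,[0.95,-1.58,1.85],[0.134,0.025,0.036]]
  ]
}}

```text
t: 27.32
tcp_pos: [555.7, 13.2, 141.0]
orientation: [[0.997, -0.018, 0.074], [-0.074, -0.464, 0.883], [0.018, -0.886, -0.464]]
force: [0.3, 0.8, -1.3]
width: 57.4
```

{"op": "servo_tool", "data": {
  "steps": [
    [1,[0.86,-1.35,2.07],[0.134,0.025,0.036]],
    [1,[0,0,0],[0,0,0]],
    [1,[0,0,0],[0,0,0]]
  ]
}}

```text
t: 27.7
tcp_pos: [565.4, 36.6, 143.4]
orientation: [[0.994, -0.041, 0.101], [-0.109, -0.343, 0.933], [-0.004, -0.938, -0.346]]
force: [1.2, 0.4, -1.2]
width: 57.7
```

```bash
python3 - <<'E'
from kin import *
show()
S=np.array([565,35.,0]); R7=tool(84,70,-1)
plan([(tcp_of(S+[-1.5,-15,45],R7),R7,1,35)])
for n in ("top","scene"):
    c=optics.capture(n); print(n); pots(c,42,85)
E
```

```text
t 27.7 q [-0.624  0.9    1.664  0.955  1.534 -1.072] tcp [565.4  36.6 143.4] rail [ 112.5 -117.3  143.4] zdir [ 0.101  0.933 -0.346] xdir [ 0.994 -0.109 -0.004] F [ 1.2  0.4 -1.2] w 57.7
3 x [1, [0.01, 3.27, 1.23], [0.001, -0.001, -0.002]]
top
px [244. 222.] 184 c [490.9 136.8] rail [ 27.9 -25.5] size [66.8 61.3] ang 84.1 z [44.1 65.8 70.6]
scene
px [271. 247.] 628 c [491.2 134. ] rail [ 28.5 -28.2] size [57.9 61.1] ang 83.9 z [44.1 58.7 69.8]
```

{"op": "servo_tool", "data": {
  "steps": [
    [1,[0,3.27,1.23],[0,0,0]],
    [1,[0,3.27,1.23],[0,0,0]],
    [1,[0,3.2,1.2],[0,0,0]],
    [1,[0,0,0],[0,0,0]],
    [0,[0,0,0],[0,0,0]],
    [0,[0,0,0],[0,0,0]],
    [0,[0,0,0],[0,0,0]],
    [0,[0,0,0],[0,0,0]],
    [0,[0,-3,-1],[0,0,0]],
    [0,[0,-5,-2],[0,0,0]]
  ]
}}

```text
t: 29.05
tcp_pos: [564.7, 37.8, 124.6]
orientation: [[0.994, -0.045, 0.1], [-0.109, -0.339, 0.934], [-0.008, -0.94, -0.342]]
force: [-0.3, -0.1, -0.3]
width: 87.1
```

{"op": "servo_tool", "data": {
  "steps": [
    [0,[0,-5,-2],[0,0,0]],
    [0,[0,0,0],[-0.175,0,0]],
    [0,[0,0,0],[-0.175,0,0]],
    [0,[0,0,0],[-0.175,0,0]],
    [0,[0,0,0],[-0.175,0,0]],
    [0,[0,0,0],[-0.175,0,0]],
    [0,[0,0,0],[-0.175,0,0]],
    [0,[0,0,0],[-0.175,0,0]],
    [0,[0,0,0],[-0.175,0,0]],
    [0,[0,0,0],[-0.17,0,0]]
  ]
}}

```text
t: 30.3
tcp_pos: [565.3, 36.0, 179.8]
orientation: [[0.994, -0.102, -0.041], [-0.109, -0.932, -0.346], [-0.003, 0.348, -0.938]]
force: [-0.3, -0.1, 0.1]
width: 87.1
```

```bash
python3 - <<'E'
from h import *
show()
for n in ("top","scene"):
    c=optics.capture(n); print(n); pots(c,42,85)
E
```

```text
t 30.3 q [ 0.053  0.563  1.57  -0.394  1.104  0.358] tcp [565.3  36.  179.8] rail [ 112.4 -117.9  179.8] zdir [-0.041 -0.346 -0.938] xdir [ 0.994 -0.109 -0.003] F [-0.3 -0.1  0.1] w 87.1
top
px [357. 157.] 553 c [ 654.7 -163.7] rail [ 222.3 -307.1] size [58.7 59.1] ang 14.9 z [52.4 68.2 72.3]
px [288. 194.] 551 c [561.9  21.7] rail [ 110.6 -132.5] size [64.4 58.4] ang 83.1 z [51.9 56.3 60.1]
px [244. 229.] 90 c [477.7 138. ] rail [ 14.6 -25.6] size [68.3 32.7] ang 88.3 z [43.3 65.6 71.4]
scene
px [315. 163.] 377 c [ 654.  -161.5] rail [ 221.3 -305. ] size [60.6 61.7] ang 13.5 z [45.4 68.  71. ]
px [288. 210.] 593 c [561.6  24.9] rail [ 109.9 -129.3] size [71.6 60.7] ang 84.0 z [45.6 57.2 59.3]
px [271. 247.] 636 c [491.5 133.8] rail [ 28.9 -28.4] size [57.8 59.7] ang 84.3 z [44.1 58.4 70.3]
px [306. 243.] 61 c [449.4  70. ] rail [ -6.4 -96.2] size [15.1 13.7] ang 2.8 z [43.3 59.1 64.4]
```

```bash
python3 - <<'E'
from kin import *
R2=tool(84,-20,-1); R7=tool(84,70,-1)
g=rw(110,-113,28.5); up=rw(110,-125,150)
plan([(tcp_of(g-60*R2[:,2],R2),R2,0),(tcp_of(g,R2),R2,0)])
w=[(tcp_of(g+[0,0,80],R2),R2,1,40),(tcp_of(up,R7),R7,1)]; plan(w,start=(tcp_of(g,R2),R2))
E
```

```text
3 x [0, [-0.02, -1.76, 3.27], [0.0, 0.002, 0.001]]
2 [[0, [0.0, -0.0, 3.0], [0.001, 0.0, 0.0]], [0, [0.0, -0.0, 3.0], [0.001, 0.0, 0.0]]]
2 [[1, [0.0, 1.37, -3.76], [0.0, 0.0, 0.0]], [1, [0.0, 1.37, -3.76], [0.0, 0.0, 0.0]]]
10 [[1, [-0.0, 0.07, -0.54], [0.157, -0.0, -0.0]], [1, [0.0, -0.02, -0.53], [0.157, -0.0, -0.0]], [1, [0.0, -0.1, -0.54], [0.157, -0.0, -0.0]], [1, [0.0, -0.18, -0.5], [0.157, -0.0, -0.0]], [1, [0.0, -0.26, -0.48], [0.157, -0.0, -0.0]], [1, [0.0, -0.33, -0.42], [0.157, -0.0, -0.0]], [1, [0.0, -0.4, -0.37], [0.157, -0.0, -0.0]], [1, [0.0, -0.45, -0.3], [0.157, -0.0, -0.0]], [1, [0.0, -0.48, -0.23], [0.157, -0.0, -0.0]], [1, [0.0, -0.52, -0.15], [0.157, -0.0, -0.0]]]
```

{"op": "servo_tool", "data": {
  "steps": [
    [0,[-0.02,-1.76,3.27],[0,0.002,0]],
    [0,[-0.02,-1.76,3.27],[0,0.002,0]],
    [0,[-0.02,-1.76,3.27],[0,0,0]],
    [0,[0,0,3],[0,0,0]],
    [0,[0,0,3],[0,0,0]],
    [0,[0,0,0],[0,0,0]],
    [1,[0,0,0],[0,0,0]],
    [1,[0,0,0],[0,0,0]],
    [1,[0,0,0],[0,0,0]],
    [1,[0,0,0],[0,0,0]]
  ]
}}

```text
t: 31.65
tcp_pos: [564.4, 31.6, 12.8]
orientation: [[0.994, -0.101, -0.036], [-0.108, -0.934, -0.341], [0.0, 0.343, -0.939]]
force: [-0.0, 0.7, 2.2]
width: 57.8
```

{"op": "servo_tool", "data": {
  "steps": [
    [1,[0,0,0],[0,0,0]],
    [1,[0,0,0],[0,0,0]]
  ]
}}

```text
t: 31.9
tcp_pos: [564.4, 31.6, 12.8]
orientation: [[0.994, -0.101, -0.037], [-0.108, -0.934, -0.341], [0.0, 0.343, -0.939]]
force: [-1.0, 1.6, 6.3]
width: 58.2
```

{"op": "servo_tool", "data": {
  "steps": [
    [1,[0,0.7,-1.9],[0,0,0]],
    [1,[0,2,-5.6],[0,0,0]],
    [1,[0,0.07,-0.54],[0.157,0,0]],
    [1,[0,-0.02,-0.53],[0.157,0,0]],
    [1,[0,-0.1,-0.54],[0.157,0,0]],
    [1,[0,-0.18,-0.5],[0.157,0,0]],
    [1,[0,-0.26,-0.48],[0.157,0,0]],
    [1,[0,-0.33,-0.42],[0.157,0,0]],
    [1,[0,-0.4,-0.37],[0.157,0,0]],
    [1,[0,-0.45,-0.3],[0.157,0,0]]
  ]
}}

```text
t: 33.15
tcp_pos: [565.7, 40.4, 135.4]
orientation: [[0.994, -0.064, 0.087], [-0.108, -0.61, 0.785], [0.003, -0.79, -0.614]]
force: [0.3, 0.4, -0.9]
width: 57.9
```

{"op": "servo_tool", "data": {
  "steps": [
    [1,[0,-0.48,-0.23],[0.157,0,0]],
    [1,[0,-0.52,-0.15],[0.157,0,0]],
    [1,[0,0,0],[0,0,0]]
  ]
}}

```text
t: 33.52
tcp_pos: [565.3, 42.4, 142.7]
orientation: [[0.994, -0.041, 0.102], [-0.11, -0.342, 0.933], [-0.003, -0.939, -0.344]]
force: [-0.2, -0.1, -0.2]
width: 58.1
```

```bash
python3 - <<'E'
from kin import *
show()
R7=tool(84,70,-1)
plan([(tcp_of(rw(110,-135,50),R7),R7,1,35)])
c=optics.capture("scene"); pots(c,36,170); W=cloud(c)
# lowest visible pot heights in the held region
hsv=cv2.cvtColor(c["img"],cv2.COLOR_RGB2HSV); m=(hsv[...,1]<45)&(hsv[...,2]>130)&(W[...,0]>500)&(W[...,0]<620)&(W[...,1]>-20)&(W[...,1]<110)&(W[...,2]>60)
print("held z",np.percentile(W[m][:,2],[1,5,50,95,99]).round(1))
E
```

```text
t 33.52 q [-0.617  0.901  1.671  0.964  1.527 -1.077] tcp [565.3  42.4 142.7] rail [ 111.8 -111.6  142.7] zdir [ 0.102  0.933 -0.344] xdir [ 0.994 -0.11  -0.003] F [-0.2 -0.1 -0.2] w 58.1
3 x [1, [-0.05, 3.17, 0.95], [0.001, -0.001, -0.002]]
px [283. 182.] 956 c [567.3  26.7] rail [ 115.4 -126.9] size [58.3 71.8] ang 84.0 z [106.7 144.  168.7]
px [274. 251.] 1007 c [483.3 123.6] rail [ 21.7 -39.3] size [115.7  79.6] ang 88.3 z [38.  48.9 69.6]
held z [ 65.6 104.5 144.6 169.8 171.2]
```

{"op": "servo_tool", "data": {
  "steps": [
    [1,[-0.05,3.17,0.95],[0,0,0]],
    [1,[-0.05,3.17,0.95],[0,0,0]],
    [1,[-0.05,3.22,0.95],[0,0,0]],
    [1,[0,0,0],[0,0,0]],
    [0,[0,0,0],[0,0,0]],
    [0,[0,0,0],[0,0,0]],
    [0,[0,0,0],[0,0,0]],
    [0,[0,0,0],[0,0,0]],
    [0,[0,0,-3],[0,0,0]],
    [0,[0,-1.4,-4],[0,0,0]]
  ]
}}

```text
t: 34.83
tcp_pos: [555.8, -22.6, 81.6]
orientation: [[0.994, -0.04, 0.099], [-0.107, -0.34, 0.934], [-0.004, -0.94, -0.342]]
force: [0.5, -0.2, 0.2]
width: 86.7
```

{"op": "servo_tool", "data": {
  "steps": [
    [0,[0,-5,-2],[0,0,0]],
    [0,[0,-5,-1],[0,0,0]],
    [0,[0,0,0],[0,0,0]]
  ]
}}

```text
t: 35.2
tcp_pos: [558.0, -17.0, 189.3]
orientation: [[0.994, -0.033, 0.103], [-0.108, -0.345, 0.933], [0.005, -0.938, -0.346]]
force: [-0.3, -0.1, -1.6]
width: 86.9
```

```bash
python3 - <<'E'
from kin import *
show()
for n in ("top","scene"):
    c=optics.capture(n); print(n); pots(c,45,85)
R=tool(-6,0,1); w=[(tcp_of(rw(110,-131,145),R),R,0)]
qpath(w); plan(w)
E
```

```text
t 35.2 q [-0.704  0.833  1.618  0.893  1.639 -1.019] tcp [558.  -17.  189.3] rail [ 110.7 -171.3  189.3] zdir [ 0.103  0.933 -0.346] xdir [ 0.994 -0.108  0.005] F [-0.3 -0.1 -1.6] w 86.9
top
px [286. 193.] 165 c [560.2  21.9] rail [ 108.9 -132.5] size [58.4 58.8] ang 83.9 z [47.8 66.1 70.7]
px [244. 221.] 173 c [491.9 132.2] rail [ 29.3 -29.9] size [58.7 57.9] ang 85.3 z [48.8 65.7 71.1]
scene
px [311. 159.] 183 c [ 667.  -158.7] rail [ 233.9 -300.9] size [36.5 62.5] ang 20.1 z [46.8 68.7 71.1]
px [324. 167.] 66 c [ 626.3 -165.6] rail [ 194.2 -312.1] size [52.5 16.3] ang 87.9 z [46.2 52.9 62.8]
px [289. 208.] 491 c [559.5  23.1] rail [ 108.  -131.3] size [59.1 62.1] ang 83.0 z [46.5 59.4 69.7]
px [270. 246.] 581 c [491.6 133.9] rail [ 28.9 -28.2] size [57.7 59.9] ang 84.2 z [46.5 59.6 70.1]
  q [-0.16  0.57  1.68 -0.    0.89 -1.62] err 0.0
13 [[0, [-0.0, 0.33, 0.45], [-0.073, -0.073, -0.104]], [0, [0.0, 0.29, 0.47], [-0.073, -0.073, -0.104]], [0, [0.01, 0.26, 0.49], [-0.073, -0.073, -0.104]], [0, [0.02, 0.22, 0.51], [-0.073, -0.073, -0.104]], [0, [0.03, 0.19, 0.52], [-0.073, -0.073, -0.104]], [0, [0.06, 0.15, 0.53], [-0.073, -0.073, -0.104]], [0, [0.08, 0.13, 0.54], [-0.073, -0.073, -0.104]], [0, [0.11, 0.09, 0.53], [-0.073, -0.073, -0.104]], [0, [0.14, 0.07, 0.54], [-0.073, -0.073, -0.104]], [0, [0.17, 0.04, 0.52], [-0.073, -0.073, -0.104]], [0, [0.21, 0.03, 0.52], [-0.073, -0.073, -0.104]], [0, [0.24, 0.01, 0.5], [-0.073, -0.073, -0.104]], [0, [0.27, 0.0, 0.48], [-0.073, -0.073, -0.104]]]
```

Upright at rail (108.5,-132). Go vertical and regrasp with the jaws square to the rail.

{"op": "servo_tool", "data": {
  "steps": [
    [0,[0,0.33,0.45],[-0.073,-0.073,-0.104]],
    [0,[0,0.29,0.47],[-0.073,-0.073,-0.104]],
    [0,[0.01,0.26,0.49],[-0.073,-0.073,-0.104]],
    [0,[0.02,0.22,0.51],[-0.073,-0.073,-0.104]],
    [0,[0.03,0.19,0.52],[-0.073,-0.073,-0.104]],
    [0,[0.06,0.15,0.53],[-0.073,-0.073,-0.104]],
    [0,[0.08,0.13,0.54],[-0.073,-0.073,-0.104]],
    [0,[0.11,0.09,0.53],[-0.073,-0.073,-0.104]],
    [0,[0.14,0.07,0.54],[-0.073,-0.073,-0.104]],
    [0,[0.17,0.04,0.52],[-0.073,-0.073,-0.104]]
  ]
}}

```text
t: 36.55
tcp_pos: [560.1, 14.2, 138.1]
orientation: [[0.423, 0.893, -0.154], [0.89, -0.376, 0.259], [0.173, -0.247, -0.953]]
force: [-0.6, 0.4, -0.9]
width: 87.2
```

{"op": "servo_tool", "data": {
  "steps": [
    [0,[0.21,0.03,0.52],[-0.073,-0.073,-0.104]],
    [0,[0.24,0.01,0.5],[-0.073,-0.073,-0.104]],
    [0,[0.27,0,0.48],[-0.073,-0.073,-0.104]],
    [0,[0,0,0],[0,0,0]],
    [0,[0,0,0],[0,0,0]]
  ]
}}

```text
t: 37.17
tcp_pos: [561.8, 22.9, 125.4]
orientation: [[0.111, 0.994, -0.004], [0.994, -0.111, -0.002], [-0.002, -0.004, -1.0]]
force: [-0.0, 0.4, -0.9]
width: 87.3
```

```bash
python3 - <<'E'
from kin import *
show()
R=tool(-6,0,1)
plan([(tcp_of(rw(108.5,-132,54),R),R,0)])
s=(tcp_of(rw(108.5,-132,54),R),R)
plan([(tcp_of(rw(108.5,-132,140),R),R,1,43),(tcp_of(rw(95,-33,140),R),R,1,45)],start=s)
E
```

```text
t 37.17 q [-0.157  0.578  1.677 -0.003  0.89  -1.614] tcp [561.8  22.9 125.4] rail [ 110.3 -131.3  125.4] zdir [-0.004 -0.002 -1.   ] xdir [ 0.111  0.994 -0.002] F [-0.   0.4 -0.9] w 87.3
2 [[0, [-0.03, -0.07, 4.51], [-0.002, 0.001, -0.003]], [0, [-0.03, -0.09, 4.5], [-0.002, 0.001, -0.003]]]
2 [[1, [0.0, 0.0, -4.3], [0.0, 0.0, 0.0]], [1, [0.0, 0.0, -4.3], [0.0, 0.0, 0.0]]]
3 x [1, [3.3, -0.45, 0.0], [0.0, 0.0, 0.0]]
```

{"op": "servo_tool", "data": {
  "steps": [
    [0,[-0.03,-0.07,4.5],[0,0,-0.003]],
    [0,[-0.03,-0.09,4.4],[0,0,-0.003]],
    [0,[0,0,0],[0,0,0]],
    [1,[0,0,0],[0,0,0]],
    [1,[0,0,0],[0,0,0]],
    [1,[0,0,0],[0,0,0]],
    [1,[0,0,0],[0,0,0]],
    [1,[0,0,0],[0,0,0]],
    [1,[0,0,0],[0,0,0]]
  ]
}}

```text
t: 38.3
tcp_pos: [560.4, 22.6, 38.3]
orientation: [[0.104, 0.995, -0.0], [0.995, -0.104, -0.003], [-0.003, -0.0, -1.0]]
force: [-0.7, -0.1, 5.9]
width: 57.7
```

{"op": "servo_tool", "data": {
  "steps": [
    [1,[0,0,-4.3],[0,0,0]],
    [1,[0,0,-4.3],[0,0,0]],
    [1,[3.3,-0.45,0],[0,0,0]],
    [1,[3.3,-0.45,0],[0,0,0]],
    [1,[3.2,-0.45,0],[0,0,0]],
    [1,[0,0,0],[0,0,0]],
    [1,[0,0,0],[0,0,0]]
  ]
}}

```text
t: 39.17
tcp_pos: [556.5, 121.4, 122.8]
orientation: [[0.103, 0.995, -0.003], [0.995, -0.103, -0.003], [-0.003, -0.002, -1.0]]
force: [-0.1, -0.9, -0.5]
width: 58.0
```

```bash
python3 - <<'E'
from kin import *
show()
c=optics.capture("scene"); pots(c,100,170); pots(c,45,85); W=cloud(c)
hsv=cv2.cvtColor(c["img"],cv2.COLOR_RGB2HSV); m=(hsv[...,1]<45)&(hsv[...,2]>130)&(W[...,0]>500)&(W[...,0]<620)&(W[...,1]>60)&(W[...,1]<170)&(W[...,2]>75)&(W[...,2]<200)
p=W[m]; a=np.array([toR(x) for x in p]); print("held rail x",np.percentile(a[:,0],[1,99]).round(1),"z",np.percentile(a[:,2],[1,99]).round(1))
E
```

```text
t 39.17 q [ 0.02   0.589  1.661 -0.004  0.894 -1.445] tcp [556.5 121.4 122.8] rail [ 94.7 -33.9 122.8] zdir [-0.003 -0.003 -1.   ] xdir [ 0.103  0.995 -0.003] F [-0.1 -0.9 -0.5] w 58.0
px [256. 206.] 935 c [555.4 121.6] rail [ 93.7 -33.7] size [59.5 60.2] ang 84.9 z [104.  131.3 153.5]
px [313. 163.] 294 c [ 655.9 -162.8] rail [ 223.3 -306.2] size [59.7 62.7] ang 16.9 z [47.2 67.9 70.9]
px [270. 246.] 573 c [491.6 133.9] rail [ 28.9 -28.3] size [58.3 60.4] ang 83.5 z [46.6 59.8 70.1]
held rail x [ 63.8 123.3] z [ 85.9 169.3]
```

{"op": "servo_tool", "data": {
  "steps": [
    [1,[0,0,4],[0,0,0]],
    [1,[0,0,3],[0,0,0]],
    [1,[0,0,1.3],[0,0,0]],
    [1,[0.3,0,0],[0,0,0]],
    [1,[0,-0.25,0],[0,0,0]],
    [1,[0,-0.2,0],[0,0,0]],
    [1,[0,0,0],[0,0,0]]
  ]
}}

```text
t: 40.1
tcp_pos: [552.2, 125.0, 40.4]
orientation: [[0.104, 0.995, -0.002], [0.995, -0.104, -0.003], [-0.003, -0.001, -1.0]]
force: [0.5, 0.7, -0.6]
width: 57.6
```

{"op": "servo_tool", "data": {
  "steps": [
    [1,[0,-0.1,0],[0,0,0]],
    [1,[0,-0.1,0],[0,0,0]],
    [1,[0,0,0],[0,0,0]]
  ]
}}

```text
t: 40.48
tcp_pos: [550.2, 125.2, 40.0]
orientation: [[0.104, 0.995, -0.002], [0.995, -0.104, -0.003], [-0.003, -0.002, -1.0]]
force: [-0.2, 0.0, -1.4]
width: 57.7
```

{"op": "servo_tool", "data": {
  "steps": [
    [1,[0.1,0,0],[0,0,0]],
    [1,[0.1,0,0],[0,0,0]],
    [1,[0,0,0],[0,0,0]]
  ]
}}

```text
t: 40.85
tcp_pos: [550.6, 127.0, 39.9]
orientation: [[0.103, 0.995, -0.002], [0.995, -0.103, -0.003], [-0.003, -0.002, -1.0]]
force: [-0.1, -1.2, -0.7]
width: 57.9
```

{"op": "servo_tool", "data": {
  "steps": [
    [1,[0.05,-0.1,0],[0,0,0]],
    [1,[0,-0.1,0],[0,0,0]],
    [1,[0,0,0],[0,0,0]]
  ]
}}

```text
t: 41.22
tcp_pos: [550.2, 127.1, 40.2]
orientation: [[0.103, 0.995, 0.001], [0.995, -0.103, -0.004], [-0.004, 0.001, -1.0]]
force: [2.2, -3.3, -1.4]
width: 57.8
```

{"op": "servo_tool", "data": {
  "steps": [
    [1,[0,-0.06,0],[0,0,0]],
    [1,[0,0,0.17],[0,0,0]],
    [1,[0,0,0],[0,0,0]],
    [0,[0,0,0],[0,0,0]],
    [0,[0,0,0],[0,0,0]],
    [0,[0,0,0],[0,0,0]],
    [0,[0,0,0],[0,0,0]],
    [0,[0,0,0],[0,0,0]],
    [0,[0,0,-4],[0,0,0]],
    [0,[0,0,-6],[0,0,0]]
  ]
}}

```text
t: 42.48
tcp_pos: [546.7, 128.1, 137.5]
orientation: [[0.104, 0.995, -0.008], [0.995, -0.104, -0.003], [-0.004, -0.007, -1.0]]
force: [0.2, 1.1, 0.4]
width: 86.8
```

{"op": "servo_tool", "data": {
  "steps": [
    [0,[0,0,-4],[0,0,0]],
    [0,[0,0,0],[0,0,0]]
  ]
}}

```text
t: 42.72
tcp_pos: [550.8, 128.5, 181.9]
orientation: [[0.104, 0.995, 0.006], [0.995, -0.104, -0.002], [-0.002, 0.006, -1.0]]
force: [0.5, -0.1, 0.4]
width: 86.8
```

```bash
python3 - <<'E'
from kin import *
show()
for n in ("top","scene"):
    c=optics.capture(n); print(n); pots(c,45,85)
R=tool(105,0,-1); B=np.array([654.7,-163.4,50])
w=[(tcp_of(B+[0,0,90],R),R,0),(tcp_of(B,R),R,0)]; qpath(w); plan(w)
E
```

```text
t 42.73 q [ 0.033  0.497  1.63  -0.003  1.009 -1.432] tcp [550.8 128.5 181.9] rail [ 88.3 -27.4 181.9] zdir [ 0.006 -0.002 -1.   ] xdir [ 0.104  0.995 -0.002] F [ 0.5 -0.1  0.4] w 86.8
top
px [358. 157.] 547 c [ 655.  -163.7] rail [ 222.6 -307.2] size [59.1 58.5] ang 15.4 z [54.7 68.2 71.8]
px [252. 219.] 116 c [495.9 118.6] rail [ 34.8 -43. ] size [31.8 68.3] ang 84.6 z [49.2 66.6 70.1]
scene
px [317. 161.] 451 c [ 655.  -162.8] rail [ 222.4 -306.2] size [61.1 63.5] ang 14.3 z [48.6 68.1 71.1]
px [264. 239.] 949 c [520.6 131. ] rail [ 58.  -28.1] size [ 58.4 118.5] ang 84.1 z [46.8 60.5 70.3]
  q [-0.41  0.71  1.38  0.    1.05 -0.67] err 0.0
  q [-0.41  0.83  1.42 -0.    0.89 -0.67] err 0.0
8 [[0, [-3.49, 1.71, 0.72], [-0.0, 0.0, 0.151]], [0, [-3.18, 2.21, 0.71], [-0.0, 0.0, 0.151]], [0, [-2.82, 2.67, 0.72], [-0.0, 0.0, 0.151]], [0, [-2.39, 3.06, 0.72], [-0.0, 0.0, 0.151]], [0, [-1.9, 3.39, 0.71], [-0.0, 0.0, 0.151]], [0, [-1.37, 3.63, 0.72], [-0.0, 0.0, 0.151]], [0, [-0.8, 3.8, 0.72], [-0.0, 0.0, 0.151]], [0, [-0.23, 3.87, 0.71], [-0.0, 0.0, 0.151]]]
2 [[0, [0.02, -0.01, 4.5], [0.001, 0.002, -0.001]], [0, [0.0, -0.0, 4.5], [0.001, 0.002, -0.001]]]
```

{"op": "servo_tool", "data": {
  "steps": [
    [0,[-3.49,1.71,0.72],[0,0,0.151]],
    [0,[-3.18,2.21,0.71],[0,0,0.151]],
    [0,[-2.82,2.67,0.72],[0,0,0.151]],
    [0,[-2.39,3.06,0.72],[0,0,0.151]],
    [0,[-1.9,3.39,0.71],[0,0,0.151]],
    [0,[-1.37,3.63,0.72],[0,0,0.151]],
    [0,[-0.8,3.8,0.72],[0,0,0.151]],
    [0,[-0.23,3.87,0.71],[0,0,0.151]],
    [0,[0,0,0],[0,0,0]],
    [0,[0,0,0],[0,0,0]]
  ]
}}

```text
t: 44.08
tcp_pos: [653.5, -162.5, 119.3]
orientation: [[0.967, 0.256, -0.007], [0.256, -0.967, -0.0], [-0.006, -0.001, -1.0]]
force: [-0.1, 0.1, 0.0]
width: 87.1
```

```bash
python3 - <<'E'
from kin import *
show()
R=tool(105,0,-1); B=np.array([654.9,-163.4,50]); S=np.array([578,28.,0]); R7=tool(84,70,-1)
print(toR(S))
plan([(tcp_of(B,R),R,0)])
w=[(tcp_of(B+[0,0,100],R),R,1,50),(tcp_of(S+[-1.5,-15,150],R7),R7,1,40),(tcp_of(S+[-1.5,-15,45],R7),R7,1,35)]
qpath(w); plan(w,start=(tcp_of(B,R),R))
E
```

```text
t 44.08 q [-0.408  0.712  1.383 -0.003  1.053 -0.666] tcp [ 653.5 -162.5  119.3] rail [ 220.9 -306.1  119.3] zdir [-0.007 -0.    -1.   ] xdir [ 0.967  0.256 -0.006] F [-0.1  0.1  0. ] w 87.1
[ 125.90575613 -124.52140609    0.        ]
2 [[0, [0.08, 0.07, 4.4], [-0.001, 0.003, -0.001]], [0, [0.07, 0.06, 4.4], [-0.001, 0.003, -0.001]]]
  q [-0.41  0.7   1.38 -0.    1.07 -0.67] err 0.0
  q [-0.62  0.91  1.62  0.96  1.55 -1.05] err 0.0
  q [-0.62  1.09  1.59  0.96  1.47 -1.17] err 0.0
3 x [1, [0.0, 0.0, -3.33], [0.0, 0.0, 0.0]]
9 [[1, [-0.26, -2.3, -0.14], [0.134, 0.025, 0.036]], [1, [-0.35, -2.29, 0.17], [0.134, 0.025, 0.036]], [1, [-0.44, -2.23, 0.45], [0.134, 0.025, 0.036]], [1, [-0.53, -2.14, 0.74], [0.134, 0.025, 0.036]], [1, [-0.62, -1.99, 1.0], [0.134, 0.025, 0.036]], [1, [-0.73, -1.82, 1.24], [0.134, 0.025, 0.036]], [1, [-0.82, -1.62, 1.46], [0.134, 0.025, 0.036]], [1, [-0.91, -1.37, 1.63], [0.134, 0.025, 0.036]], [1, [-1.0, -1.12, 1.77], [0.134, 0.025, 0.036]]]
4 x [1, [0.0, 2.47, 0.9], [0.0, -0.001, -0.001]]
```

{"op": "servo_tool", "data": {
  "steps": [
    [0,[0.06,0.05,4.4],[0,0.003,0]],
    [0,[0.06,0.05,4.4],[0,0,0]],
    [0,[0,0,0],[0,0,0]],
    [1,[0,0,0],[0,0,0]],
    [1,[0,0,0],[0,0,0]],
    [1,[0,0,0],[0,0,0]],
    [1,[0,0,0],[0,0,0]],
    [1,[0,0,0],[0,0,0]],
    [1,[0,0,0],[0,0,0]]
  ]
}}

```text
t: 45.2
tcp_pos: [657.1, -164.5, 34.8]
orientation: [[0.967, 0.256, 0.002], [0.256, -0.967, -0.003], [0.001, 0.003, -1.0]]
force: [-0.5, 0.8, 6.4]
width: 57.3
```

{"op": "servo_tool", "data": {
  "steps": [
    [1,[0,0,-3.33],[0,0,0]],
    [1,[0,0,-3.33],[0,0,0]],
    [1,[0,0,-3.33],[0,0,0]],
    [1,[-0.26,-2.3,-0.14],[0.134,0.025,0.036]],
    [1,[-0.35,-2.29,0.17],[0.134,0.025,0.036]],
    [1,[-0.44,-2.23,0.45],[0.134,0.025,0.036]],
    [1,[-0.53,-2.14,0.74],[0.134,0.025,0.036]],
    [1,[-0.62,-1.99,1.0],[0.134,0.025,0.036]],
    [1,[-0.73,-1.82,1.24],[0.134,0.025,0.036]],
    [1,[-0.82,-1.62,1.46],[0.134,0.025,0.036]]
  ]
}}

```text
t: 46.45
tcp_pos: [597.4, -13.2, 142.5]
orientation: [[0.999, 0.012, 0.053], [-0.036, -0.581, 0.813], [0.04, -0.814, -0.58]]
force: [-0.6, 0.7, -0.2]
width: 57.8
```

{"op": "servo_tool", "data": {
  "steps": [
    [1,[-0.91,-1.37,1.63],[0.134,0.025,0.036]],
    [1,[-1.0,-1.12,1.77],[0.134,0.025,0.036]],
    [1,[0,0,0],[0,0,0]],
    [1,[0,0,0],[0,0,0]]
  ]
}}

```text
t: 46.95
tcp_pos: [581.4, 29.3, 145.2]
orientation: [[0.994, -0.037, 0.105], [-0.112, -0.346, 0.932], [0.002, -0.938, -0.348]]
force: [-1.0, -0.7, -1.5]
width: 58.4
```

```bash
python3 - <<'E'
from kin import *
show()
S=np.array([578,28.,0]); R7=tool(84,70,-1)
plan([(tcp_of(S+[-1.5,-15,45],R7),R7,1,35)])
c=optics.capture("scene"); pots(c,45,85); pots(c,90,190)
E
```

```text
t 46.95 q [-0.619  0.906  1.621  0.961  1.55  -1.044] tcp [581.4  29.3 145.2] rail [ 129.1 -122.9  145.2] zdir [ 0.105  0.932 -0.348] xdir [ 0.994 -0.112  0.002] F [-1.  -0.7 -1.5] w 58.4
4 [[1, [-0.08, 2.49, 0.95], [0.002, -0.002, -0.0]], [1, [-0.08, 2.49, 0.94], [0.002, -0.002, -0.0]], [1, [-0.08, 2.5, 0.94], [0.002, -0.002, -0.0]], [1, [-0.08, 2.5, 0.93], [0.002, -0.002, -0.0]]]
px [264. 239.] 949 c [520.1 131. ] rail [ 57.6 -28.1] size [ 58.1 119.7] ang 84.1 z [46.5 60.2 70.2]
px [276. 175.] 1006 c [584.6  29.1] rail [ 132.3 -122.7] size [84.9 71.6] ang 84.1 z [114.5 166.2 182.8]
```

{"op": "servo_tool", "data": {
  "steps": [
    [1,[-0.08,2.47,0.94],[0,0,0]],
    [1,[-0.08,2.47,0.94],[0,0,0]],
    [1,[-0.08,2.47,0.94],[0,0,0]],
    [1,[-0.08,2.45,0.93],[0,0,0]],
    [1,[0,0,0],[0,0,0]],
    [0,[0,0,0],[0,0,0]],
    [0,[0,0,0],[0,0,0]],
    [0,[0,0,0],[0,0,0]],
    [0,[0,0,0],[0,0,0]],
    [0,[0,-3,-1],[0,0,0]]
  ]
}}

```text
t: 48.25
tcp_pos: [576.8, 32.9, 70.4]
orientation: [[0.994, -0.042, 0.104], [-0.112, -0.341, 0.933], [-0.004, -0.939, -0.344]]
force: [0.2, 0.2, -0.1]
width: 86.5
```

{"op": "servo_tool", "data": {
  "steps": [
    [0,[0,-5,-2],[0,0,0]],
    [0,[0,-5,-2],[0,0,0]],
    [0,[0,0,0],[-0.175,0,0]],
    [0,[0,0,0],[-0.175,0,0]],
    [0,[0,0,0],[-0.175,0,0]],
    [0,[0,0,0],[-0.175,0,0]],
    [0,[0,0,0],[-0.175,0,0]],
    [0,[0,0,0],[-0.175,0,0]],
    [0,[0,0,0],[-0.175,0,0]],
    [0,[0,0,0],[-0.175,0,0]]
  ]
}}

```text
t: 49.5
tcp_pos: [577.1, 29.5, 180.2]
orientation: [[0.994, -0.11, -0.019], [-0.112, -0.976, -0.185], [0.001, 0.186, -0.983]]
force: [-0.4, 0.2, -0.6]
width: 86.9
```

{"op": "servo_tool", "data": {
  "steps": [
    [0,[0,0,0],[-0.17,0,0]],
    [0,[0,0,0],[0,0,0]]
  ]
}}

```text
t: 49.75
tcp_pos: [576.3, 32.4, 178.1]
orientation: [[0.994, -0.099, -0.04], [-0.107, -0.934, -0.341], [-0.003, 0.343, -0.939]]
force: [-0.2, 0.0, -0.5]
width: 86.8
```

```bash
python3 - <<'E'
from kin import *
show()
for n in ("top","scene"):
    c=optics.capture(n); print(n); pots(c,42,85)
E
```

```text
t 49.75 q [ 0.043  0.575  1.547 -0.388  1.108  0.34 ] tcp [576.3  32.4 178.1] rail [ 123.7 -120.3  178.1] zdir [-0.04  -0.341 -0.939] xdir [ 0.994 -0.107 -0.003] F [-0.2  0.  -0.5] w 86.8
top
px [289. 189.] 549 c [575.3  16.8] rail [ 124.4 -135.9] size [63.9 58.6] ang 83.6 z [52.3 56.4 60.1]
px [244. 227.] 113 c [484.6 137. ] rail [ 21.6 -25.8] size [68.8 46.7] ang 88.5 z [44.1 65.3 71.2]
scene
px [286. 207.] 568 c [575.5  19.9] rail [ 124.3 -132.8] size [71.5 60.7] ang 84.7 z [45.  57.1 59.3]
px [264. 240.] 1035 c [520.7 131. ] rail [ 58.1 -28.1] size [ 58.5 118.7] ang 84.5 z [43.8 59.1 70.1]
```

```bash
python3 - <<'E'
from kin import *
R2=tool(84,-20,-1); R7=tool(84,70,-1)
g=rw(124,-117,28.5); up=rw(124,-128,150)
plan([(tcp_of(g-60*R2[:,2],R2),R2,0),(tcp_of(g,R2),R2,0)])
w=[(tcp_of(g+[0,0,80],R2),R2,1,40),(tcp_of(up,R7),R7,1)]; plan(w,start=(tcp_of(g,R2),R2))
E
```

```text
3 x [0, [-0.01, -1.9, 3.26], [0.0, 0.001, -0.002]]
2 [[0, [0.0, -0.0, 3.0], [0.0, 0.0, 0.0]], [0, [0.0, -0.0, 3.0], [0.0, 0.0, 0.0]]]
2 [[1, [0.0, 1.37, -3.76], [0.0, 0.0, 0.0]], [1, [0.0, 1.37, -3.76], [0.0, 0.0, 0.0]]]
10 [[1, [-0.0, 0.06, -0.54], [0.157, -0.0, -0.0]], [1, [0.0, -0.03, -0.54], [0.157, -0.0, -0.0]], [1, [-0.0, -0.11, -0.53], [0.157, -0.0, -0.0]], [1, [-0.0, -0.19, -0.51], [0.157, -0.0, -0.0]], [1, [-0.0, -0.27, -0.47], [0.157, -0.0, -0.0]], [1, [0.0, -0.34, -0.42], [0.157, -0.0, -0.0]], [1, [0.0, -0.4, -0.36], [0.157, -0.0, -0.0]], [1, [0.0, -0.46, -0.3], [0.157, -0.0, -0.0]], [1, [0.0, -0.49, -0.22], [0.157, -0.0, -0.0]], [1, [0.0, -0.53, -0.14], [0.157, -0.0, -0.0]]]
```

{"op": "servo_tool", "data": {
  "steps": [
    [0,[-0.01,-1.77,3.31],[0,0,0]],
    [0,[-0.01,-1.77,3.31],[0,0,0]],
    [0,[-0.01,-1.77,3.31],[0,0,0]],
    [0,[0,0,3],[0,0,0]],
    [0,[0,0,3],[0,0,0]],
    [0,[0,0,0],[0,0,0]],
    [1,[0,0,0],[0,0,0]],
    [1,[0,0,0],[0,0,0]],
    [1,[0,0,0],[0,0,0]],
    [1,[0,0,0],[0,0,0]]
  ]
}}

```text
t: 51.1
tcp_pos: [576.8, 24.9, 12.0]
orientation: [[0.994, -0.105, -0.037], [-0.111, -0.933, -0.342], [0.001, 0.344, -0.939]]
force: [0.2, 1.1, 2.7]
width: 57.8
```

{"op": "servo_tool", "data": {
  "steps": [
    [1,[0,0,0],[0,0,0]],
    [1,[0,0,0],[0,0,0]]
  ]
}}

```text
t: 51.35
tcp_pos: [576.8, 24.9, 12.0]
orientation: [[0.994, -0.105, -0.037], [-0.111, -0.933, -0.342], [0.001, 0.344, -0.939]]
force: [-0.6, 1.2, 4.7]
width: 58.0
```

{"op": "servo_tool", "data": {
  "steps": [
    [1,[0,0.7,-1.9],[0,0,0]],
    [1,[0,2,-5.6],[0,0,0]],
    [1,[0,0.06,-0.54],[0.157,0,0]],
    [1,[0,-0.03,-0.54],[0.157,0,0]],
    [1,[0,-0.11,-0.53],[0.157,0,0]],
    [1,[0,-0.19,-0.51],[0.157,0,0]],
    [1,[0,-0.27,-0.47],[0.157,0,0]],
    [1,[0,-0.34,-0.42],[0.157,0,0]],
    [1,[0,-0.4,-0.36],[0.157,0,0]],
    [1,[0,-0.46,-0.3],[0.157,0,0]]
  ]
}}

```text
t: 52.6
tcp_pos: [578.0, 34.8, 134.5]
orientation: [[0.994, -0.066, 0.09], [-0.112, -0.611, 0.784], [0.003, -0.789, -0.615]]
force: [0.4, 0.6, -1.8]
width: 57.9
```

{"op": "servo_tool", "data": {
  "steps": [
    [1,[0,-0.49,-0.22],[0.157,0,0]],
    [1,[0,-0.53,-0.14],[0.157,0,0]],
    [1,[0,0,0],[0,0,0]]
  ]
}}

```text
t: 52.98
tcp_pos: [577.6, 37.0, 141.8]
orientation: [[0.994, -0.042, 0.105], [-0.113, -0.343, 0.933], [-0.003, -0.938, -0.345]]
force: [-0.7, -0.8, -2.2]
width: 57.8
```

```bash
python3 - <<'E'
from kin import *
show()
R7=tool(84,70,-1)
plan([(tcp_of(rw(124,-140,49),R7),R7,1,35)])
c=optics.capture("scene"); pots(c,45,85); pots(c,86,190); W=cloud(c)
hsv=cv2.cvtColor(c["img"],cv2.COLOR_RGB2HSV); m=(hsv[...,1]<45)&(hsv[...,2]>130)&(W[...,0]>510)&(W[...,0]<640)&(W[...,1]>-40)&(W[...,1]<80)&(W[...,2]>60)
print("held z",np.percentile(W[m][:,2],[1,5,50,95,99]).round(1))
E
```

```text
t 52.98 q [-0.613  0.909  1.638  0.968  1.537 -1.054] tcp [577.6  37.  141.8] rail [ 124.6 -115.6  141.8] zdir [ 0.105  0.933 -0.345] xdir [ 0.994 -0.113 -0.003] F [-0.7 -0.8 -2.2] w 57.8
3 x [1, [-0.01, 3.18, 0.93], [0.001, -0.002, -0.002]]
px [264. 239.] 949 c [520.9 131. ] rail [ 58.4 -28.1] size [ 58.4 120. ] ang 84.1 z [46.8 60.3 70.3]
px [282. 178.] 961 c [578.7  20.4] rail [ 127.4 -132.1] size [58.9 70. ] ang 83.5 z [107.7 147.1 171. ]
held z [103.5 107.7 147.1 171.  172.3]
```

{"op": "servo_tool", "data": {
  "steps": [
    [1,[0,3.2,0.93],[0,0,0]],
    [1,[0,3.2,0.93],[0,0,0]],
    [1,[0,3.24,0.93],[0,0,0]],
    [1,[0,0,0],[0,0,0]],
    [0,[0,0,0],[0,0,0]],
    [0,[0,0,0],[0,0,0]],
    [0,[0,0,0],[0,0,0]],
    [0,[0,0,0],[0,0,0]],
    [0,[0,0,-3],[0,0,0]],
    [0,[0,-1.4,-4],[0,0,0]]
  ]
}}

```text
t: 54.28
tcp_pos: [569.4, -29.0, 80.4]
orientation: [[0.994, -0.041, 0.102], [-0.11, -0.341, 0.934], [-0.003, -0.939, -0.344]]
force: [0.2, -0.5, -0.1]
width: 86.7
```

{"op": "servo_tool", "data": {
  "steps": [
    [0,[0,-5,-2],[0,0,0]],
    [0,[0,-5,-1],[0,0,0]],
    [0,[0,0,0],[0,0,0]]
  ]
}}

```text
t: 54.65
tcp_pos: [571.7, -23.3, 188.3]
orientation: [[0.994, -0.034, 0.106], [-0.111, -0.346, 0.932], [0.005, -0.938, -0.347]]
force: [-0.5, -1.1, -1.2]
width: 86.8
```

```bash
python3 - <<'E'
from kin import *
show()
for n in ("top","scene"):
    c=optics.capture(n); print(n); pots(c,45,85)
R=tool(-6,0,1); w=[(tcp_of(rw(123,-136,145),R),R,0)]
plan(w)
E
```

```text
t 54.65 q [-0.699  0.845  1.58   0.901  1.649 -0.995] tcp [571.7 -23.3 188.3] rail [ 125.  -176.2  188.3] zdir [ 0.106  0.932 -0.347] xdir [ 0.994 -0.111  0.005] F [-0.5 -1.1 -1.2] w 86.8
top
px [289. 188.] 160 c [574.1  14.3] rail [ 123.5 -138.5] size [57.8 58.6] ang 83.4 z [48.6 65.7 70.7]
px [246. 209.] 345 c [520.8 129.5] rail [ 58.4 -29.5] size [ 58.6 115.8] ang 84.2 z [49.7 65.9 71.4]
scene
px [287. 204.] 471 c [574.   16.1] rail [ 123.2 -136.8] size [58.9 61.3] ang 83.6 z [47.1 59.4 69.9]
px [264. 239.] 951 c [520.3 130.6] rail [ 57.8 -28.5] size [ 58.9 118.9] ang 83.8 z [46.7 60.5 70.5]
13 [[0, [-0.01, 0.32, 0.45], [-0.072, -0.073, -0.105]], [0, [-0.01, 0.28, 0.46], [-0.072, -0.073, -0.105]], [0, [-0.0, 0.25, 0.49], [-0.072, -0.073, -0.105]], [0, [0.01, 0.21, 0.51], [-0.072, -0.073, -0.105]], [0, [0.02, 0.18, 0.51], [-0.072, -0.073, -0.105]], [0, [0.05, 0.15, 0.53], [-0.072, -0.073, -0.105]], [0, [0.08, 0.11, 0.53], [-0.072, -0.073, -0.105]], [0, [0.1, 0.09, 0.53], [-0.072, -0.073, -0.105]], [0, [0.13, 0.05, 0.53], [-0.072, -0.073, -0.105]], [0, [0.17, 0.04, 0.52], [-0.072, -0.073, -0.105]], [0, [0.2, 0.02, 0.51], [-0.072, -0.073, -0.105]], [0, [0.23, 0.0, 0.49], [-0.072, -0.073, -0.105]], [0, [0.27, -0.0, 0.48], [-0.072, -0.073, -0.105]]]
```

{"op": "servo_tool", "data": {
  "steps": [
    [0,[-0.01,0.32,0.45],[-0.072,-0.073,-0.105]],
    [0,[-0.01,0.28,0.46],[-0.072,-0.073,-0.105]],
    [0,[0,0.25,0.49],[-0.072,-0.073,-0.105]],
    [0,[0.01,0.21,0.51],[-0.072,-0.073,-0.105]],
    [0,[0.02,0.18,0.51],[-0.072,-0.073,-0.105]],
    [0,[0.05,0.15,0.53],[-0.072,-0.073,-0.105]],
    [0,[0.08,0.11,0.53],[-0.072,-0.073,-0.105]],
    [0,[0.1,0.09,0.53],[-0.072,-0.073,-0.105]],
    [0,[0.13,0.05,0.53],[-0.072,-0.073,-0.105]],
    [0,[0.17,0.04,0.52],[-0.072,-0.073,-0.105]]
  ]
}}

```text
t: 56.0
tcp_pos: [572.8, 7.9, 137.8]
orientation: [[0.418, 0.896, -0.153], [0.89, -0.37, 0.266], [0.181, -0.247, -0.952]]
force: [-0.6, 0.1, -0.1]
width: 87.3
```

{"op": "servo_tool", "data": {
  "steps": [
    [0,[0.2,0.02,0.51],[-0.072,-0.073,-0.105]],
    [0,[0.23,0,0.49],[-0.072,-0.073,-0.105]],
    [0,[0.27,0,0.48],[-0.072,-0.073,-0.105]],
    [0,[0,0,0],[0,0,0]],
    [0,[0,0,0],[0,0,0]]
  ]
}}

```text
t: 56.62
tcp_pos: [574.2, 16.6, 125.4]
orientation: [[0.103, 0.995, -0.004], [0.995, -0.103, 0.007], [0.007, -0.004, -1.0]]
force: [0.8, 0.2, -0.0]
width: 87.3
```

```bash
python3 - <<'E'
from kin import *
show()
R=tool(-6,0,1)
plan([(tcp_of(rw(123,-137,54),R),R,0)])
s=(tcp_of(rw(123,-137,54),R),R)
plan([(tcp_of(rw(123,-137,140),R),R,1,43),(tcp_of(rw(154,-34,140),R),R,1,45)],start=s)
E
```

```text
t 56.62 q [-0.169  0.591  1.647  0.008  0.909 -1.642] tcp [574.2  16.6 125.4] rail [ 123.4 -136.3  125.4] zdir [-0.004  0.007 -1.   ] xdir [0.103 0.995 0.007] F [ 0.8  0.2 -0. ] w 87.3
2 [[0, [-0.07, 0.0, 4.5], [-0.002, -0.003, 0.001]], [0, [-0.05, -0.0, 4.51], [-0.002, -0.003, 0.001]]]
2 [[1, [0.0, 0.0, -4.3], [0.0, 0.0, 0.0]], [1, [0.0, 0.0, -4.3], [0.0, 0.0, 0.0]]]
3 x [1, [3.43, 1.03, 0.0], [0.0, 0.0, 0.0]]
```

{"op": "servo_tool", "data": {
  "steps": [
    [0,[-0.06,0,4.5],[-0.002,-0.003,0]],
    [0,[-0.05,0,4.4],[-0.002,-0.003,0]],
    [0,[0,0,0],[0,0,0]],
    [1,[0,0,0],[0,0,0]],
    [1,[0,0,0],[0,0,0]],
    [1,[0,0,0],[0,0,0]],
    [1,[0,0,0],[0,0,0]],
    [1,[0,0,0],[0,0,0]],
    [1,[0,0,0],[0,0,0]]
  ]
}}

```text
t: 57.75
tcp_pos: [574.6, 16.0, 38.4]
orientation: [[0.101, 0.995, 0.003], [0.995, -0.101, -0.001], [-0.0, 0.003, -1.0]]
force: [0.2, -0.8, 6.2]
width: 57.6
```

{"op": "servo_tool", "data": {
  "steps": [
    [1,[0,0,-4.3],[0,0,0]],
    [1,[0,0,-4.3],[0,0,0]],
    [1,[3.43,1.03,0],[0,0,0]],
    [1,[3.43,1.03,0],[0,0,0]],
    [1,[3.3,1.03,0],[0,0,0]],
    [1,[0,0,0],[0,0,0]],
    [1,[0,0,0],[0,0,0]]
  ]
}}

```text
t: 58.62
tcp_pos: [613.8, 114.0, 122.7]
orientation: [[0.101, 0.995, -0.0], [0.995, -0.101, -0.001], [-0.001, -0.0, -1.0]]
force: [-0.5, -0.5, -0.9]
width: 57.9
```

```bash
python3 - <<'E'
from kin import *
show()
c=optics.capture("scene"); pots(c,45,82); pots(c,90,170); W=cloud(c)
hsv=cv2.cvtColor(c["img"],cv2.COLOR_RGB2HSV); m=(hsv[...,1]<45)&(hsv[...,2]>130)&(W[...,0]>560)&(W[...,0]<680)&(W[...,1]>60)&(W[...,1]<170)&(W[...,2]>75)&(W[...,2]<200)
p=W[m]; a=np.array([toR(x) for x in p]); print("held rail x",np.percentile(a[:,0],[1,99]).round(1),"z",np.percentile(a[:,2],[1,99]).round(1))
E
```

```text
t 58.62 q [ 5.000e-03  6.480e-01  1.520e+00 -1.000e-03  9.730e-01 -1.464e+00] tcp [613.8 114.  122.7] rail [152.6 -35.2 122.7] zdir [-0.    -0.001 -1.   ] xdir [ 0.101  0.995 -0.001] F [-0.5 -0.5 -0.9] w 57.9
px [264. 239.] 950 c [520.7 130.7] rail [ 58.2 -28.3] size [ 58.3 119.5] ang 84.2 z [46.8 60.3 70.2]
px [243. 194.] 993 c [613.4 114.6] rail [152.  -34.7] size [58.9 61.9] ang 84.3 z [ 94.7 128.6 153.1]
held rail x [121.5 181.2] z [ 85.7 154.8]
```

{"op": "servo_tool", "data": {
  "steps": [
    [1,[0,0,4],[0,0,0]],
    [1,[0,0,3],[0,0,0]],
    [1,[0,0,1.3],[0,0,0]],
    [1,[0.4,0,0],[0,0,0]],
    [1,[0,-0.25,0],[0,0,0]],
    [1,[0,-0.2,0],[0,0,0]],
    [1,[0,0,0],[0,0,0]]
  ]
}}

```text
t: 59.55
tcp_pos: [610.7, 118.7, 40.7]
orientation: [[0.101, 0.995, 0.002], [0.995, -0.101, -0.0], [0.0, 0.002, -1.0]]
force: [0.1, -0.1, -1.6]
width: 57.6
```

{"op": "servo_tool", "data": {
  "steps": [
    [1,[0.1,-0.1,0],[0,0,0]],
    [1,[0.1,0,0],[0,0,0]],
    [1,[0,0,0],[0,0,0]]
  ]
}}

```text
t: 59.92
tcp_pos: [610.0, 120.8, 40.2]
orientation: [[0.101, 0.995, 0.001], [0.995, -0.101, -0.0], [-0.0, 0.001, -1.0]]
force: [0.0, 0.4, -1.8]
width: 57.6
```

{"op": "servo_tool", "data": {
  "steps": [
    [1,[0,-0.1,0],[0,0,0]],
    [1,[0,0,0],[0,0,0]]
  ]
}}

```text
t: 60.18
tcp_pos: [608.8, 120.8, 40.1]
orientation: [[0.101, 0.995, 0.001], [0.995, -0.101, -0.0], [-0.0, 0.001, -1.0]]
force: [0.1, 0.3, -0.6]
width: 57.4
```

```bash
python3 - <<'E'
from kin import *
show()
E
```

```text
t 60.17 q [ 0.016  0.763  1.572 -0.     0.806 -1.453] tcp [608.8 120.8  40.1] rail [146.9 -29.   40.1] zdir [ 0.001 -0.    -1.   ] xdir [ 0.101  0.995 -0.   ] F [ 0.1  0.3 -0.6] w 57.4
```

Both contacts are about 1 mm away, so I creep.

{"op": "servo_tool", "data": {
  "steps": [
    [1,[0.08,-0.08,0],[0,0,0]],
    [1,[0,-0.06,0],[0,0,0]],
    [1,[0,0,0],[0,0,0]]
  ]
}}

```text
t: 60.55
tcp_pos: [608.5, 121.1, 40.3]
orientation: [[0.101, 0.995, 0.003], [0.995, -0.101, -0.001], [-0.001, 0.003, -1.0]]
force: [1.3, -3.5, -1.7]
width: 58.1
```

{"op": "servo_tool", "data": {
  "steps": [
    [1,[0.05,-0.07,0],[0,0,0]],
    [1,[0,0,0],[0,0,0]]
  ]
}}

```text
t: 60.8
tcp_pos: [608.4, 121.1, 40.4]
orientation: [[0.1, 0.995, 0.004], [0.995, -0.1, -0.002], [-0.002, 0.004, -1.0]]
force: [2.1, -5.4, -1.2]
width: 57.8
```

{"op": "servo_tool", "data": {
  "steps": [
    [1,[0,-0.07,0],[0,0,0]],
    [1,[0,0,0.18],[0,0,0]],
    [1,[0,0,0],[0,0,0]],
    [0,[0,0,0],[0,0,0]],
    [0,[0,0,0],[0,0,0]],
    [0,[0,0,0],[0,0,0]],
    [0,[0,0,0],[0,0,0]],
    [0,[0,0,0],[0,0,0]],
    [0,[0,0,-4],[0,0,0]],
    [0,[0,0,-6],[0,0,0]]
  ]
}}

```text
t: 62.05
tcp_pos: [604.5, 122.4, 137.3]
orientation: [[0.101, 0.995, -0.004], [0.995, -0.101, -0.0], [-0.001, -0.004, -1.0]]
force: [0.8, 1.0, 0.1]
width: 86.8
```

{"op": "servo_tool", "data": {
  "steps": [
    [0,[-6,1,-4],[0,0,0]],
    [0,[-6,2,-2],[0,0,0]],
    [0,[-6,2,0],[0,0,0]],
    [0,[0,0,0],[0,0,0]]
  ]
}}

```text
t: 62.55
tcp_pos: [637.5, -53.8, 192.2]
orientation: [[0.107, 0.994, 0.004], [0.994, -0.107, -0.002], [-0.002, 0.004, -1.0]]
force: [-0.9, 0.2, -1.0]
width: 87.3
```

```bash
python3 - <<'E'
from kin import *
show()
ims=[]
for n in ("top","scene"):
    c=optics.capture(n); print(n); pots(c,45,82); W=cloud(c); np.savez(n+"5.npz",**c)
    hsv=cv2.cvtColor(c["img"],cv2.COLOR_RGB2HSV)
    L=np.array([toR(x) for x in W.reshape(-1,3)]).reshape(W.shape)
    m=(hsv[...,2]>90)&(L[...,0]>-16)&(L[...,0]<2)&(L[...,1]<-10)&(L[...,1]>-120)&(L[...,2]>20)
    p=L[m]; print("stop leaf",len(p),np.percentile(p,[2,98],axis=0).round(1).tolist())
    im=c["img"][:,:,::-1]
    ims.append(cv2.resize(im[110:260,190:390] if n=="top" else im[170:310,180:376],(780,590)))
cv2.imwrite("pics/r5.png",np.vstack([ims[0][:590],ims[1]])[:, :] if False else cv2.resize(np.hstack(ims),(800,303)))
cv2.imwrite("pics/r5s.png",ims[1])
E
```

```text
t 62.55 q [-2.580e-01  5.790e-01  1.427e+00 -1.000e-03  1.131e+00 -1.721e+00] tcp [637.5 -53.8 192.2] rail [ 193.7 -199.7  192.2] zdir [ 0.004 -0.002 -1.   ] xdir [ 0.107  0.994 -0.002] F [-0.9  0.2 -1. ] w 87.3
top
px [255. 166.] 78 c [633.6 101.8] rail [173.5 -45.3] size [18.  58.2] ang 78.8 z [48.7 66.1 70.2]
px [239. 200.] 145 c [543.4 148.8] rail [78.9 -8. ] size [ 48.3 107.6] ang 55.2 z [47.3 65.9 70.9]
stop leaf 33 [[-15.0, -119.8, 661.0], [1.6, -115.6, 685.4]]
scene
px [260. 228.] 1432 c [564.6 113.8] rail [103.7 -40.6] size [ 83.9 223.5] ang 69.2 z [46.9 60.2 70.2]
stop leaf 641 [[-14.4, -101.5, 21.3], [1.8, -11.3, 69.2]]
```

View pics/r5s.png

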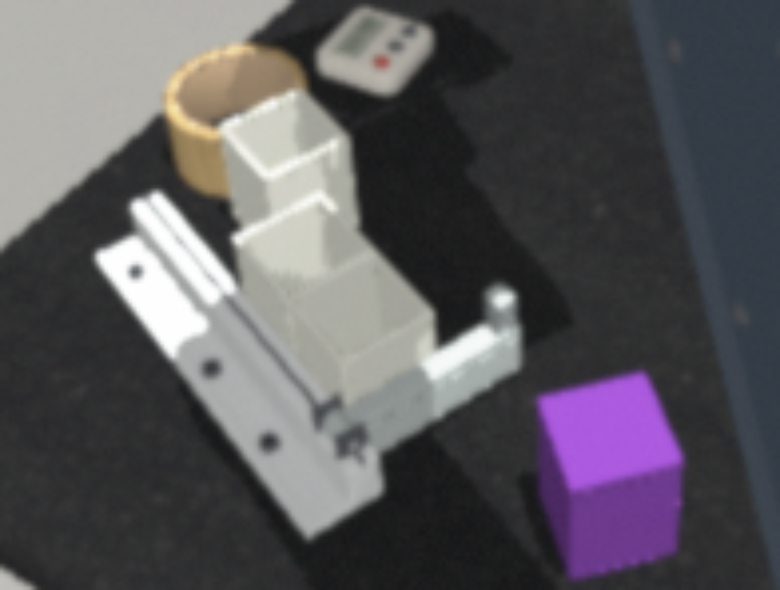

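View (9): the stop is down, and pots 1 and 2 stand mouth-up against it at (360,320) and (300,250). The third pot at (290,150) has been knocked away from the row and is now turned. I'll measure it and put it back.

```bash
cat >> h.py <<'E'
def rim(c,lo=64,hi=76,xr=(-10,300),yr=(-120,30)):
    """bright rim points near z=70 in rail frame"""
    W=cloud(c); L=np.stack([(W-COR)@EX,(W-COR)@EY,W[...,2]],-1)
    hsv=cv2.cvtColor(c["img"],cv2.COLOR_RGB2HSV)
    m=(hsv[...,1]<45)&(hsv[...,2]>90)&(L[...,2]>lo)&(L[...,2]<hi)&(L[...,0]>xr[0])&(L[...,0]<xr[1])&(L[...,1]>yr[0])&(L[...,1]<yr[1])
    return L[m]
E
python3 - <<'E'
from h import *
for n in ("top","scene"):
    c=optics.capture(n); p=rim(c,60,76,xr=(122,300)); r=cv2.minAreaRect(p[:,:2].astype(np.float32)); print(n,len(p),"third rail",np.round(r[0],1),np.round(r[1],1),round(r[2],1),np.percentile(p[:,2],[5,95]))
    p=rim(c,60,76,xr=(-5,117)); r=cv2.minAreaRect(p[:,:2].astype(np.float32)); print("pair",len(p),np.round(r[0],1),np.round(r[1],1),round(r[2],1))
    cv2.imwrite(f"pics/{n}6.png",c["img"][:,:,::-1])
t=cv2.imread("pics/top6.png"); cv2.imwrite("pics/t6.png",cv2.resize(t[120:260,190:340],None,fx=4.2,fy=4.2,interpolation=cv2.INTER_CUBIC))
E
```

```text
top 60 third rail [227.3 -21.2] [168.2  35.5] 24.9 [61.44556294 72.86099333]
pair 81 [84.4 -7.4] [42.6 94.5] 59.5
scene 259 third rail [227.5 -43.4] [191.4  76.2] 24.4 [60.62734656 71.0004404 ]
pair 498 [ 56.3 -50.1] [100.8 120.7] 90.0
```

View pics/t6.png

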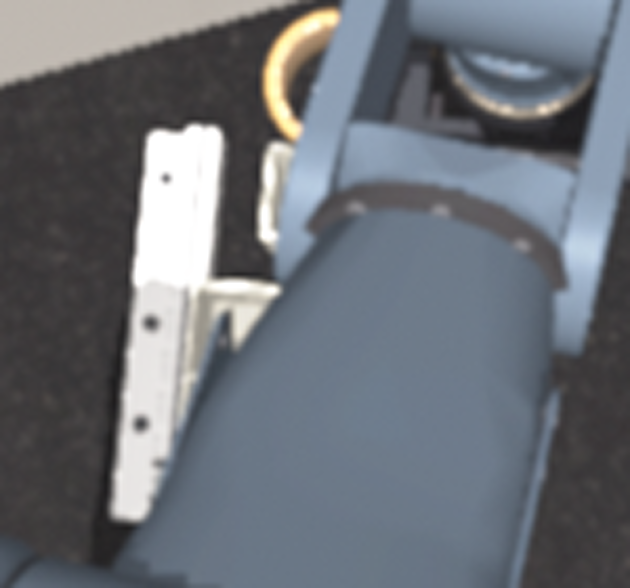

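View (10): the arm hides most of the row. The third pot's edge shows at (270,195), about 40 mm off the rail. I'll move the arm out of view.

{"op": "servo_tool", "data": {
  "steps": [
    [0,[-4,-4,0],[0,0,0]],
    [0,[-4,-4,0],[0,0,0]],
    [0,[-4,-4,0],[0,0,0]],
    [0,[-4,-4,0],[0,0,0]],
    [0,[0,0,0],[0,0,0]]
  ]
}}

```text
t: 63.38
tcp_pos: [458.2, -191.7, 191.3]
orientation: [[0.104, 0.995, -0.001], [0.995, -0.104, 0.001], [0.001, -0.001, -1.0]]
force: [1.1, 0.7, -0.5]
width: 87.1
```

```bash
python3 - <<'E'
from h import *
show()
for n in ("top","scene"):
    c=optics.capture(n); print(n); pots(c,45,82); np.savez(n+"7.npz",**c)
    cv2.imwrite(f"pics/{n}7.png",c["img"][:,:,::-1])
t=cv2.imread("pics/top7.png"); cv2.imwrite("pics/t7.png",cv2.resize(t[110:260,190:380],None,fx=4.1,fy=4,interpolation=cv2.INTER_CUBIC))
E
```

```text
t 63.38 q [-0.622  0.401  1.782  0.     0.959 -2.089] tcp [ 458.2 -191.7  191.3] rail [  29.7 -355.5  191.3] zdir [-0.001  0.001 -1.   ] xdir [0.104 0.995 0.001] F [ 1.1  0.7 -0.5] w 87.1
top
px [264. 167.] 206 c [635.5  78.9] rail [177.8 -67.9] size [58.4 65.7] ang 84.3 z [47.6 64.9 70.5]
px [245. 209.] 341 c [521.  129.6] rail [ 58.6 -29.4] size [ 59.  116.3] ang 84.1 z [48.5 66.1 70.9]
scene
px [252. 205.] 489 c [642.6  72.1] rail [185.5 -73.9] size [72.8 83.5] ang 84.1 z [46.4 59.7 69.9]
px [264. 239.] 952 c [520.9 130.8] rail [ 58.4 -28.3] size [ 58.2 119. ] ang 84.2 z [46.7 60.4 70.2]
```

View pics/t7.png

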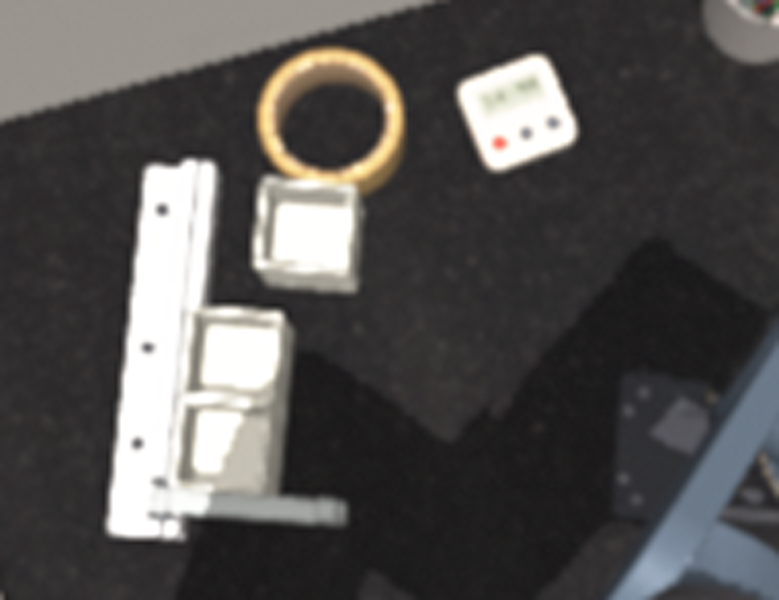

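View (11): pots 1 and 2 are seated. The third is mouth-up at (308,235), right beside the tape roll at (332,120). I'll check the exact pose and whether the tape moved.

```bash
python3 - <<'E'
from h import *
for k in ("0","7"):
    for n in ("top","scene"):
        c=dict(np.load(f"{n}{k}.npz")); W=cloud(c); hsv=cv2.cvtColor(c["img"],cv2.COLOR_RGB2HSV)
        m=(hsv[...,0]>10)&(hsv[...,0]<28)&(hsv[...,1]>70)&(W[...,2]>38)&(W[...,2]<56)&(W[...,0]>550)&(W[...,1]>-30)
        p=W[m]; (x,y),r=cv2.minEnclosingCircle(p[:,:2].astype(np.float32)); print(n,k,"tape",len(p),round(x,1),round(y,1),"r",round(r,1),"rail",toR([x,y,0])[:2].round(1))
        b=(W[...,2]>11)&(W[...,2]<25)&(hsv[...,2]>110)&(hsv[...,1]<80)&(W[...,0]>660)&(W[...,0]<775)&(W[...,1]>-110)&(W[...,1]<-10)
        r=cv2.minAreaRect(W[b][:,:2].astype(np.float32)); print("  timer",np.round(r[0],1),np.round(r[1],1),round(r[2],1))
for n in ("top","scene"):
    c=dict(np.load(f"{n}7.npz")); p=rim(c,63,74,xr=(130,240)); 
    r=cv2.minAreaRect(p[:,:2].astype(np.float32)); print(n,len(p),np.round(r[0],1),np.round(r[1],1),round(r[2],1), cv2.boxPoints(r).round(0).tolist())
E
```

```text
top 0 tape 314 710.1 63.4 r 46.4 rail [253.6 -75.5]
  timer [719.5 -57.2] [64.5 64.1] 20.8
scene 0 tape 344 709.6 65.4 r 47.4 rail [252.9 -73.6]
  timer [718.2 -56.7] [63.1 66.8] 18.9
top 7 tape 296 710.3 63.3 r 46.2 rail [253.8 -75.6]
  timer [719.6 -57.4] [64.1 64.4] 21.0
scene 7 tape 241 710.6 64.9 r 46.9 rail [253.9 -74. ]
  timer [718.  -55.6] [62.9 64. ] 20.8
top 114 [174.6 -67.9] [58.7 58.4] 0.4 [[145.0, -39.0], [145.0, -97.0], [204.0, -97.0], [204.0, -39.0]]
scene 178 [174.4 -66.9] [61.3 58.4] 1.2 [[143.0, -38.0], [144.0, -97.0], [206.0, -95.0], [204.0, -37.0]]
```

```bash
python3 - <<'E'
from kin import *
R=tool(-6,0,1)
s=(tcp_of(rw(174,-67.5,130),R),R); plan([(*s,0,58)]); plan([(tcp_of(rw(174,-67.5,54),R),R,0)],start=s)
E
```

```text
6 [[0, [4.77, 2.37, 1.34], [0.0, -0.0, 0.001]], [0, [4.78, 2.37, 1.35], [0.0, -0.0, 0.001]], [0, [4.78, 2.36, 1.34], [0.0, -0.0, 0.001]], [0, [4.78, 2.36, 1.35], [0.0, -0.0, 0.001]], [0, [4.78, 2.36, 1.34], [0.0, -0.0, 0.001]], [0, [4.78, 2.34, 1.35], [0.0, -0.0, 0.001]]]
2 [[0, [0.0, 0.0, 3.8], [0.0, 0.0, 0.0]], [0, [0.0, 0.0, 3.8], [0.0, 0.0, 0.0]]]
```

{"op": "servo_tool", "data": {
  "steps": [
    [0,[4.78,2.36,1.34],[0,0,0]],
    [0,[4.78,2.36,1.34],[0,0,0]],
    [0,[4.78,2.36,1.34],[0,0,0]],
    [0,[4.78,2.36,1.34],[0,0,0]],
    [0,[4.78,2.36,1.34],[0,0,0]],
    [0,[4.78,2.36,1.34],[0,0,0]],
    [0,[0,0,0],[0,0,0]],
    [0,[0,0,0],[0,0,0]]
  ]
}}

```text
t: 64.47
tcp_pos: [630.4, 81.2, 110.7]
orientation: [[0.098, 0.995, 0.0], [0.995, -0.098, -0.0], [-0.0, 0.0, -1.0]]
force: [0.1, -0.3, -0.1]
width: 86.7
```

```bash
python3 - <<'E'
from kin import *
show(); R=tool(-6,0,1)
c=optics.capture("scene"); p=rim(c,63,74,xr=(125,240)); r=cv2.minAreaRect(p[:,:2].astype(np.float32)); print(len(p),np.round(r[0],1),np.round(r[1],1),round(r[2],1))
plan([(tcp_of(rw(174,-67.5,54),R),R,0)])
E
```

```text
t 64.47 q [-0.047  0.677  1.498 -0.     0.966 -1.52 ] tcp [630.4  81.2 110.7] rail [172.4 -66.1 110.7] zdir [ 0. -0. -1.] xdir [ 0.098  0.995 -0.   ] F [ 0.1 -0.3 -0.1] w 86.7
178 [174.8 -67.4] [61.9 58.8] 1.1
2 [[0, [-0.02, 0.07, 3.79], [0.0, 0.0, 0.003]], [0, [-0.01, 0.08, 3.79], [0.0, 0.0, 0.003]]]
```

{"op": "servo_tool", "data": {
  "steps": [
    [0,[-0.05,0.07,3.78],[0,0,0.003]],
    [0,[-0.05,0.07,3.7],[0,0,0.003]],
    [0,[0,0,0],[0,0,0]],
    [1,[0,0,0],[0,0,0]],
    [1,[0,0,0],[0,0,0]],
    [1,[0,0,0],[0,0,0]],
    [1,[0,0,0],[0,0,0]],
    [1,[0,0,0],[0,0,0]],
    [1,[0,0,0],[0,0,0]]
  ]
}}

```text
t: 65.65
tcp_pos: [632.9, 78.2, 37.5]
orientation: [[0.107, 0.994, 0.003], [0.994, -0.107, -0.0], [0.0, 0.003, -1.0]]
force: [-0.8, 0.6, 5.7]
width: 57.9
```

{"op": "servo_tool", "data": {
  "steps": [
    [1,[0,0,-4],[0,0,0]],
    [1,[0,0,-4],[0,0,0]],
    [1,[1.7,-1.1,0],[0,0,0]],
    [1,[1.6,-1.1,0],[0,0,0]],
    [1,[0,0,0],[0,0,0]],
    [1,[0,0,0],[0,0,0]]
  ]
}}

```text
t: 66.4
tcp_pos: [613.0, 113.5, 115.1]
orientation: [[0.106, 0.994, -0.001], [0.994, -0.106, -0.001], [-0.001, -0.001, -1.0]]
force: [0.3, -0.6, -0.9]
width: 57.9
```

```bash
python3 - <<'E'
from kin import *
show()
c=optics.capture("scene"); pots(c,45,82); pots(c,90,170); W=cloud(c)
hsv=cv2.cvtColor(c["img"],cv2.COLOR_RGB2HSV); m=(hsv[...,1]<45)&(hsv[...,2]>130)&(W[...,0]>560)&(W[...,0]<680)&(W[...,1]>60)&(W[...,1]<170)&(W[...,2]>75)&(W[...,2]<200)
p=W[m]; a=np.array([toR(x) for x in p]); print("held rail x",np.percentile(a[:,0],[1,99]).round(1),"z",np.percentile(a[:,2],[1,99]).round(1))
E
```

```text
t 66.4 q [ 4.000e-03  6.580e-01  1.528e+00 -1.000e-03  9.570e-01 -1.460e+00] tcp [613.  113.5 115.1] rail [151.8 -35.9 115.1] zdir [-0.001 -0.001 -1.   ] xdir [ 0.106  0.994 -0.001] F [ 0.3 -0.6 -0.9] w 57.9
px [264. 239.] 937 c [520.6 130.9] rail [ 58.1 -28.1] size [ 57.8 118.7] ang 84.3 z [46.7 60.5 70.1]
px [244. 196.] 907 c [611.6 114.3] rail [150.3 -35.2] size [58.5 62.2] ang 84.8 z [ 94.2 123.8 146.4]
held rail x [120.3 180.2] z [ 79.3 148.1]
```

{"op": "servo_tool", "data": {
  "steps": [
    [1,[0,0,4],[0,0,0]],
    [1,[0,0,2.6],[0,0,0]],
    [1,[0,0,1.0],[0,0,0]],
    [1,[0.3,0,0],[0,0,0]],
    [1,[0.2,-0.2,0],[0,0,0]],
    [1,[0,-0.2,0],[0,0,0]],
    [1,[0,0,0],[0,0,0]]
  ]
}}

```text
t: 67.32
tcp_pos: [610.4, 118.8, 41.1]
orientation: [[0.107, 0.994, 0.002], [0.994, -0.107, -0.0], [0.0, 0.002, -1.0]]
force: [-0.6, -0.0, -1.2]
width: 57.9
```

{"op": "servo_tool", "data": {
  "steps": [
    [1,[0.1,-0.1,0],[0,0,0]],
    [1,[0,0,0],[0,0,0]]
  ]
}}

```text
t: 67.58
tcp_pos: [609.4, 119.7, 40.5]
orientation: [[0.107, 0.994, 0.001], [0.994, -0.107, -0.0], [-0.0, 0.001, -1.0]]
force: [-0.1, -0.5, -1.4]
width: 57.4
```

{"op": "servo_tool", "data": {
  "steps": [
    [1,[0.06,-0.06,0],[0,0,0]],
    [1,[0,0,0],[0,0,0]]
  ]
}}

```text
t: 67.82
tcp_pos: [608.9, 120.4, 40.3]
orientation: [[0.107, 0.994, 0.001], [0.994, -0.107, -0.0], [-0.0, 0.001, -1.0]]
force: [0.1, -0.2, -1.0]
width: 57.9
```

```bash
python3 - <<'E'
from kin import *
show()
E
```

```text
t 67.83 q [ 0.016  0.763  1.572 -0.     0.806 -1.448] tcp [608.9 120.4  40.3] rail [147.  -29.4  40.3] zdir [ 0.001 -0.    -1.   ] xdir [ 0.107  0.994 -0.   ] F [ 0.1 -0.2 -1. ] w 57.9
```

{"op": "servo_tool", "data": {
  "steps": [
    [1,[0.05,-0.05,0.15],[0,0,0]],
    [1,[0.04,-0.06,0],[0,0,0]],
    [1,[0,0,0],[0,0,0]]
  ]
}}

```text
t: 68.2
tcp_pos: [608.0, 121.1, 38.8]
orientation: [[0.107, 0.994, 0.001], [0.994, -0.107, -0.001], [-0.0, 0.001, -1.0]]
force: [0.6, -1.0, -1.6]
width: 57.8
```

{"op": "servo_tool", "data": {
  "steps": [
    [1,[0.04,-0.06,0],[0,0,0]],
    [1,[0,0,0],[0,0,0]]
  ]
}}

```text
t: 68.45
tcp_pos: [607.9, 121.2, 38.9]
orientation: [[0.107, 0.994, 0.002], [0.994, -0.107, -0.001], [-0.001, 0.002, -1.0]]
force: [1.4, -4.0, -3.4]
width: 58.0
```

{"op": "servo_tool", "data": {
  "steps": [
    [1,[0,-0.08,0],[0,0,0]],
    [1,[0,0,0.08],[0,0,0]],
    [1,[0,0,0],[0,0,0]]
  ]
}}

```text
t: 68.82
tcp_pos: [607.9, 121.2, 38.8]
orientation: [[0.106, 0.994, 0.004], [0.994, -0.106, -0.001], [-0.001, 0.004, -1.0]]
force: [1.5, -4.1, -1.1]
width: 57.9
```

{"op": "servo_tool", "data": {
  "steps": [
    [0,[0,0,0],[0,0,0]],
    [0,[0,0,0],[0,0,0]],
    [0,[0,0,0],[0,0,0]],
    [0,[0,0,0],[0,0,0]],
    [0,[0,0,0],[0,0,0]],
    [0,[0,0,-2],[0,0,0]],
    [0,[0,0,-4],[0,0,0]],
    [0,[0,0,-5],[0,0,0]],
    [0,[0,0,-3],[0,0,0]]
  ]
}}

```text
t: 69.95
tcp_pos: [607.8, 122.0, 182.4]
orientation: [[0.107, 0.994, 0.007], [0.994, -0.107, -0.0], [0.001, 0.007, -1.0]]
force: [0.2, 0.1, -0.5]
width: 86.9
```

{"op": "servo_tool", "data": {
  "steps": [
    [0,[-5,-1,0],[0,0,0]],
    [0,[-5,-3,0],[0,0,0]],
    [0,[-5,-3,0],[0,0,0]],
    [0,[-5,-3,0],[0,0,0]],
    [0,[-5,-3,0],[0,0,0]],
    [0,[0,0,0],[0,0,0]]
  ]
}}

```text
t: 70.7
tcp_pos: [448.6, -115.3, 179.2]
orientation: [[0.113, 0.994, 0.002], [0.994, -0.113, -0.001], [-0.001, 0.002, -1.0]]
force: [1.1, 0.2, 0.0]
width: 87.5
```

```bash
python3 - <<'E'
from h import *
show()
for n in ("top","scene"):
    c=optics.capture(n); print(n); pots(c,45,82); np.savez(n+"8.npz",**c); cv2.imwrite(f"pics/{n}8.png",c["img"][:,:,::-1])
    p=rim(c,63,74,xr=(2,240)); r=cv2.minAreaRect(p[:,:2].astype(np.float32)); print(n,"rims",len(p),np.round(r[0],1),np.round(r[1],1),round(r[2],1))
    W=cloud(c); L=np.stack([(W-COR)@EX,(W-COR)@EY,W[...,2]],-1); m=(L[...,0]>-14)&(L[...,0]<0)&(L[...,1]<-15)&(L[...,1]>-85)&(L[...,2]>20)&(L[...,2]<80); print("leaf top",np.percentile(L[m][:,2],[50,95]).round(1))
    for d in (-30,-80): 
        k=m&(abs(L[...,1]-d)<6); print("  at y",d,np.percentile(L[k][:,2],80).round(1) if k.sum() else None)
E
```

```text
t 70.7 q [-0.494  0.379  1.876  0.     0.885 -1.951] tcp [ 448.6 -115.3  179.2] rail [  12.2 -280.5  179.2] zdir [ 0.002 -0.001 -1.   ] xdir [ 0.113  0.994 -0.001] F [1.1 0.2 0. ] w 87.5
top
px [247. 197.] 524 c [550.1 126.6] rail [ 87.8 -29.4] size [ 59.1 174.6] ang 84.2 z [48.2 66.2 71.3]
top rims 333 [ 88.6 -29.3] [173.1  59. ] 0.2
leaf top [37.8 42.5]
  at y -30 40.4
  at y -80 41.1
scene
px [258. 233.] 1290 c [550.  127.7] rail [ 87.7 -28.3] size [ 58.3 177.2] ang 84.1 z [46.7 60.5 70.3]
scene rims 482 [ 88.1 -28.3] [ 58.2 172.3] 89.9
leaf top [38.4 42.2]
  at y -30 40.4
  at y -80 40.0
```

The row measures 174.5 × 59 mm, centred at rail (87.8,-28.8), and the stop is still level at 40 mm. Next I swing the stop up by its tab.

```bash
python3 - <<'E'
from kin import *
R=tool(84,0,-1)
g=rw(-5.5,-97,50); w=[(tcp_of(g+[0,0,100],R),R,0)]
qpath(w); plan(w)
E
```

```text
q [-0.09  0.46  1.94  0.    0.75  0.01] err 0.0
10 [[0, [1.81, -0.21, 0.48], [0.0, -0.0, 0.157]], [0, [1.76, -0.49, 0.47], [0.0, -0.0, 0.157]], [0, [1.66, -0.75, 0.48], [0.0, -0.0, 0.157]], [0, [1.52, -1.01, 0.47], [0.0, -0.0, 0.157]], [0, [1.34, -1.23, 0.48], [0.0, -0.0, 0.157]], [0, [1.14, -1.43, 0.47], [0.0, -0.0, 0.157]], [0, [0.89, -1.59, 0.48], [0.0, -0.0, 0.157]], [0, [0.64, -1.71, 0.48], [0.0, -0.0, 0.157]], [0, [0.37, -1.79, 0.47], [0.0, -0.0, 0.157]], [0, [0.08, -1.82, 0.48], [0.0, -0.0, 0.157]]]
```

{"op": "servo_tool", "data": {
  "steps": [
    [0,[1.81,-0.21,0.48],[0,0,0.157]],
    [0,[1.76,-0.49,0.47],[0,0,0.157]],
    [0,[1.66,-0.75,0.48],[0,0,0.157]],
    [0,[1.52,-1.01,0.47],[0,0,0.157]],
    [0,[1.34,-1.23,0.48],[0,0,0.157]],
    [0,[1.14,-1.43,0.47],[0,0,0.157]],
    [0,[0.89,-1.59,0.48],[0,0,0.157]],
    [0,[0.64,-1.71,0.48],[0,0,0.157]],
    [0,[0.37,-1.79,0.47],[0,0,0.157]],
    [0,[0.08,-1.82,0.48],[0,0,0.157]]
  ]
}}

```text
t: 72.05
tcp_pos: [450.1, 72.2, 130.5]
orientation: [[0.994, -0.108, 0.003], [-0.108, -0.994, 0.0], [0.003, -0.0, -1.0]]
force: [0.6, -0.7, -0.7]
width: 86.8
```

{"op": "servo_tool", "data": {
  "steps": [
    [0,[0,0,0],[0,0,0]],
    [0,[0,0,0],[0,0,0]]
  ]
}}

```text
t: 72.3
tcp_pos: [449.8, 70.3, 130.6]
orientation: [[0.995, -0.102, 0.002], [-0.102, -0.995, -0.0], [0.002, 0.0, -1.0]]
force: [-1.0, -0.7, 0.6]
width: 87.3
```

```bash
python3 - <<'E'
from kin import *
show(); R=tool(84,0,-1)
plan([(tcp_of(rw(-5.5,-97,50),R),R,0)])
E
```

```text
t 72.3 q [-0.091  0.458  1.941 -0.     0.741  0.011] tcp [449.8  70.3 130.6] rail [ -6.  -95.9 130.6] zdir [ 0.002 -0.    -1.   ] xdir [ 0.995 -0.102  0.002] F [-1.  -0.7  0.6] w 87.3
2 [[0, [0.02, 0.06, 4.96], [0.0, -0.001, 0.001]], [0, [0.02, 0.05, 4.97], [0.0, -0.001, 0.001]]]
```

{"op": "servo_tool", "data": {
  "steps": [
    [0,[0.02,0.06,4.96],[0,0,0]],
    [0,[0.02,0.05,4.97],[0,0,0]],
    [0,[0,0,0],[0,0,0]],
    [1,[0,0,0],[0,0,0]],
    [1,[0,0,0],[0,0,0]],
    [1,[0,0,0],[0,0,0]],
    [1,[0,0,0],[0,0,0]],
    [1,[0,0,0],[0,0,0]],
    [1,[0,0,0],[0,0,0]],
    [1,[0,0,0],[0,0,0]]
  ]
}}

```text
t: 73.55
tcp_pos: [449.6, 68.6, 30.9]
orientation: [[0.994, -0.106, 0.001], [-0.106, -0.994, -0.0], [0.001, 0.0, -1.0]]
force: [0.4, 0.2, 1.0]
width: 25.0
```

{"op": "servo_tool", "data": {
  "steps": [
    [1,[0,0,0],[0,0,0]],
    [1,[0,0,0],[0,0,0]],
    [1,[0,0,0],[0,0,0]],
    [1,[0,0,0],[0,0,0]]
  ]
}}

```text
t: 74.05
tcp_pos: [450.4, 68.4, 31.0]
orientation: [[0.994, -0.106, 0.003], [-0.106, -0.994, -0.0], [0.003, 0.0, -1.0]]
force: [2.9, 0.4, -1.3]
width: 13.6
```

```bash
python3 - <<'E'
from h import *
s=show(); R=np.array(s["orientation"])
p=toR(s["tcp_pos"]); p[2]+=18.7; v=p-[-7,10,36.]
a0=np.arctan2(v[2],-v[1]); r0=np.hypot(v[1],v[2]); print(a0,r0)
n=14; way=[]
for i in range(1,n+1):
    f=i/n; a=a0*(1-f)+1.90*f; r=r0*(1-f)+r0*f
    way.append((rw(p[0],10-r*np.cos(a),36+r*np.sin(a)-18.7),R,1))
plan(way)
E
```

```text
t 74.05 q [-0.095  0.665  2.    -0.     0.473  0.011] tcp [450.4  68.4  31. ] rail [ -5.2 -97.6  31. ] zdir [ 0.003 -0.    -1.   ] xdir [ 0.994 -0.106  0.003] F [ 2.9  0.4 -1.3] w 13.6
0.12634367338596364 108.49609084982959
1 [[1, [0.0, -0.26, -1.35], [0.0, 0.0, 0.0]]]
1 [[1, [0.01, -0.43, -1.3], [0.0, 0.0, 0.0]]]
1 [[1, [-0.0, -0.59, -1.25], [0.0, 0.0, 0.0]]]
1 [[1, [0.0, -0.74, -1.15], [0.0, 0.0, 0.0]]]
1 [[1, [0.0, -0.88, -1.06], [0.0, 0.0, 0.0]]]
1 [[1, [0.0, -1.0, -0.93], [0.0, 0.0, 0.0]]]
1 [[1, [0.0, -1.12, -0.8], [0.0, 0.0, 0.0]]]
1 [[1, [0.0, -1.21, -0.65], [0.0, 0.0, 0.0]]]
1 [[1, [0.0, -1.28, -0.49], [0.0, 0.0, 0.0]]]
1 [[1, [0.0, -1.34, -0.33], [0.0, 0.0, 0.0]]]
1 [[1, [-0.0, -1.36, -0.16], [0.0, 0.0, 0.0]]]
1 [[1, [-0.0, -1.37, 0.02], [0.0, 0.0, 0.0]]]
1 [[1, [-0.01, -1.36, 0.19], [0.0, 0.0, 0.0]]]
1 [[1, [0.0, -1.33, 0.36], [0.0, 0.0, 0.0]]]
```

{"op": "servo_tool", "data": {
  "steps": [
    [1,[0,-0.26,-1.35],[0,0,0]],
    [1,[0,-0.43,-1.3],[0,0,0]],
    [1,[0,-0.59,-1.25],[0,0,0]],
    [1,[0,-0.74,-1.15],[0,0,0]],
    [1,[0,-0.88,-1.06],[0,0,0]],
    [1,[0,-1.0,-0.93],[0,0,0]],
    [1,[0,-1.12,-0.8],[0,0,0]]
  ]
}}

```text
t: 74.92
tcp_pos: [455.5, 117.9, 110.9]
orientation: [[0.994, -0.105, 0.003], [-0.105, -0.994, -0.002], [0.004, 0.002, -1.0]]
force: [3.9, -4.0, -2.7]
width: 13.9
```

{"op": "servo_tool", "data": {
  "steps": [
    [1,[0,-1.21,-0.65],[0,0,0]],
    [1,[0,-1.28,-0.49],[0,0,0]],
    [1,[0,-1.34,-0.33],[0,0,0]],
    [1,[0,-1.36,-0.16],[0,0,0]],
    [1,[0,-1.37,0.02],[0,0,0]],
    [1,[0,-1.36,0.19],[0,0,0]],
    [1,[0,-1.33,0.36],[0,0,0]],
    [1,[0,0,0],[0,0,0]]
  ]
}}

```text
t: 75.92
tcp_pos: [465.1, 212.0, 120.5]
orientation: [[0.994, -0.106, 0.003], [-0.106, -0.994, 0.001], [0.003, -0.002, -1.0]]
force: [2.3, 0.6, 5.9]
width: 13.6
```

```bash
python3 - <<'E'
from h import *
s=show(); p=toR(s["tcp_pos"]); p[2]+=18.7; v=p-[-7,10,36.]; print("ang",np.arctan2(v[2],-v[1])-.13,"r",np.hypot(v[1],v[2]))
c=optics.capture("scene"); pots(c,45,82)
E
```

```text
t 75.92 q [2.080e-01 5.310e-01 1.814e+00 1.000e-03 7.940e-01 3.130e-01] tcp [465.1 212.  120.5] rail [ -5.6  46.7 120.5] zdir [ 0.003  0.001 -1.   ] xdir [ 0.994 -0.106  0.003] F [2.3 0.6 5.9] w 13.6
ang 1.782434961610491 r 109.54523543316081
px [274. 257.] 319 c [464.4 146.3] rail [  0.5 -18.7] size [23.2 85.1] ang 12.5 z [47.4 63.  79.1]
```

Angle is about 1.78, past upright. Release, rise and retreat.

{"op": "servo_tool", "data": {
  "steps": [
    [0,[0,0,0],[0,0,0]],
    [0,[0,0,0],[0,0,0]],
    [0,[0,0,0],[0,0,0]],
    [0,[0,0,0],[0,0,0]],
    [0,[0,0,-3],[0,0,0]],
    [0,[0,0,-5],[0,0,0]],
    [0,[0,0,-4],[0,0,0]]
  ]
}}

```text
t: 76.85
tcp_pos: [464.5, 210.4, 241.4]
orientation: [[0.994, -0.107, 0.001], [-0.107, -0.994, 0.0], [0.001, -0.0, -1.0]]
force: [0.8, -0.5, -0.5]
width: 75.6
```

{"op": "servo_tool", "data": {
  "steps": [
    [0,[0,5,0],[0,0,0]],
    [0,[0,5.5,0],[0,0,0]],
    [0,[0,5.5,0],[0,0,0]],
    [0,[0,5.5,0],[0,0,0]],
    [0,[0,5.5,0],[0,0,0]],
    [0,[0,5.5,0],[0,0,0]],
    [0,[0,0,0],[0,0,0]]
  ]
}}

```text
t: 77.72
tcp_pos: [430.1, -116.4, 240.1]
orientation: [[0.994, -0.113, 0.002], [-0.113, -0.994, -0.001], [0.002, 0.001, -1.0]]
force: [-0.1, 0.2, 0.1]
width: 87.1
```

```bash
python3 - <<'E'
from h import *
show()
for n in ("top","scene"):
    c=optics.capture(n); print(n); np.savez(n+"9.npz",**c); cv2.imwrite(f"pics/{n}9.png",c["img"][:,:,::-1])
    p=rim(c,63,74,xr=(2,240)); r=cv2.minAreaRect(p[:,:2].astype(np.float32)); print("rims",len(p),np.round(r[0],1),np.round(r[1],1),round(r[2],1))
    W=cloud(c); L=np.stack([(W-COR)@EX,(W-COR)@EY,W[...,2]],-1); m=(L[...,0]>-14)&(L[...,0]<0)&(L[...,1]<80)&(L[...,1]>-110)&(L[...,2]>50)&(L[...,2]<170)
    P=L[m]; f=[(z,np.percentile(P[abs(P[:,2]-z)<5][:,1],[3,97]).round(1).tolist()) for z in (70,100,130,145)if (abs(P[:,2]-z)<5).sum()>3]; print("stop y-range by z",f)
    hsv=cv2.cvtColor(c["img"],cv2.COLOR_RGB2HSV)
    m=(hsv[...,0]>10)&(hsv[...,0]<28)&(hsv[...,1]>70)&(W[...,2]>38)&(W[...,2]<56)&(W[...,0]>550)&(W[...,1]>-30)
    (x,y),rr=cv2.minEnclosingCircle(W[m][:,:2].astype(np.float32)); print("tape",round(x,1),round(y,1),round(rr,1))
    b=(W[...,2]>11)&(W[...,2]<25)&(hsv[...,2]>110)&(hsv[...,1]<80)&(W[...,0]>660)&(W[...,0]<775)&(W[...,1]>-110)&(W[...,1]<-10)
    r=cv2.minAreaRect(W[b][:,:2].astype(np.float32)); print("timer",np.round(r[0],1),round(r[2],1))
    b=(W[...,2]>22)&(W[...,2]<40)&(hsv[...,2]>110)&(hsv[...,1]<80)&(W[...,0]>310)&(W[...,0]<430)&(W[...,1]>-375)&(W[...,1]<-250)
    if b.sum()>20: r=cv2.minAreaRect(W[b][:,:2].astype(np.float32)); print("carton",np.round(r[0],1),np.round(r[1],1),round(r[2],1))
s=cv2.imread("pics/scene9.png"); cv2.imwrite("pics/s9.png",cv2.resize(s[130:320,170:420],None,fx=3.1,fy=3.1,interpolation=cv2.INTER_CUBIC))
E
```

```text
t 77.72 q [-0.516  0.26   1.843 -0.     1.037 -0.403] tcp [ 430.1 -116.4  240.1] rail [  -6.1 -283.6  240.1] zdir [ 0.002 -0.001 -1.   ] xdir [ 0.994 -0.113  0.002] F [-0.1  0.2  0.1] w 87.1
top
rims 331 [ 88.6 -29.4] [173.   58.8] 0.0
stop y-range by z [(70, [-13.2, 3.1]), (100, [-7.6, 20.3]), (130, [-1.6, 28.2]), (145, [2.5, 55.4])]
tape 710.1 64.2 46.0
timer [719.4 -57.2] 19.8
carton [ 367.6 -319.7] [82.6 60.1] 37.3
scene
rims 371 [ 88.5 -28.3] [173.1  58. ] 0.3
stop y-range by z [(70, [-45.7, 20.4]), (100, [-3.7, 26.5]), (130, [1.4, 52.5]), (145, [5.9, 56.9])]
tape 710.5 65.6 47.7
timer [718.2 -55.6] 20.5
```

View pics/s9.png

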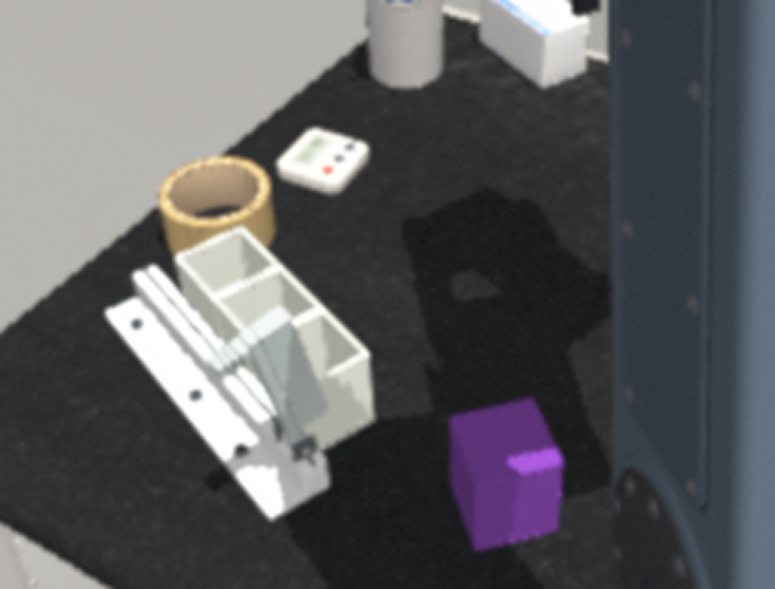

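View (12): three mouth-up pots stand in one tight row, (215,260) to (345,385), against the rail. The stop leans back past upright at (285,365). The tape, timer, carton and purple pot look undisturbed. I'm handing in.

```bash
python3 -c "
from station import job; print(job.finish_job())"
```

```text
the job is handed in; nothing more can be done
None
```

The job is handed in, and every final check passed. All three white pots stand mouth-up in one row against the rail, and the stop is swung back up past upright.

**What I did**
- Folded the stop fully down by its tab.
- Turned each of the three pots in two 90° steps (laid on its side, regrasped, stood mouth-up).
- Regrasped each pot from above and pushed it gently into its slot until it touched the rail and its neighbour or the stop.
- Swung the stop back up by its tab once the row was released.

**Two things went off plan**
- Pot B moved a few centimetres and turned by 15° while I was working on another pot. I measured it again before picking it up. I can't tell whether my wrist brushed it or it was the announced knock.
- The third pot moved about 5 cm out of its slot just after I let go, ending 3 mm from the tape roll. It was still mouth-up; I picked it up again and re-seated it.

**Last checks**

| Check | Result |
|---|---|
| Row | 173 × 58.5 mm (nominal 174 × 58), centred at rail x 88.5, y −29; top and scene cameras agree within about 1 mm |
| Stop | about 1.78 rad by the arm's position; leaf seen leaning back in both views |
| Tape and timer | within about 1 mm of where they started |
| Carton | within about 1 mm; measured in the top view only at the end |
| Robot | clear of everything |
| Time | about 78 s of 210 s |

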